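# Load the annealing carrier with pressed plaques

### The arm

A 6-joint arm with a two-finger parallel gripper is mounted at the origin on the work surface. World frame = base frame: x ahead of the robot, y to its left, z up, the work surface at z = 0. Lengths are in m, angles in rad, forces in N, time in s.
With the tool pointing down it reaches from about 0.375 to 0.9 m from the base axis. Payload 3.1 kg.
Tool frame: the origin (TCP) lies midway between the tips of the shut fingers; the grasp point (between the pads) lies 19 mm behind it; z points along the fingers, y is the line along which they close (so a half turn about z gives the same grasp; the last joint's range is limited). The gripper opens to 85 mm and grips with 20 to 120 N. Pads are 22 mm wide; open, the fingers measure 114 mm over their backs; the gripper's body (76 mm by 85 mm) begins 54 mm behind the grasp point. The pads swing forward as they close: fully open they stand 13 mm farther back than shut.
Start: joints at [0.978, 0.527, 1.433, -0, 1.181, -0.178], TCP at [0.252, 0.572, 0.231] pointing down, gripper open.
Joint ranges: [-3.08, 3.08], [-0.75, 2.2], [0.22, 2.44], [-1.43, 4.57], [0, 2.65], [-2.85, 2.85]. Speed limits (rad/s): [2.79, 2.79, 3.14, 3.14, 3.14, 3.14].

### API

Orientations are given as a rotation vector (axis times angle).
In Python, from rig import r, optics gives the robot as it stands.
- The arm moves only by the tool arm_command, never from a script. Its argument "plan" is a list of rows, each a list of 3 entries, a list of its own where there are three numbers: the turn, a rotation vector about the tool's x, y, z in degrees, then the shift along the tool's x, y, z in cm, then the closure in counts, from 0 (fully open) to 255 (shut). A call has exactly 8 rows; each row is the pose to reach, as a shift and turn from the pose commanded when the call began, along the tool's axes at that moment; what a row does not reach only later rows make up. A row lasts 1/8 s, in which the tool goes at most 62.5 mm and 10.7 degrees, less where a joint would pass 70% of its speed; a pose out of reach is approached as far as the arm can. A call with a gripper value outside its range is refused whole. The fingers move at their own pace and stop on an object; the grip force is fixed at half the most. Time passes only in rows, so rows that repeat a pose let the fingers close, or fill a call up. It gives the time, the measured TCP pose, the force, the opening and the grip force at its end, in the units of the state.
- r.get_state(): the state, without advancing time (a new reading comes with each control period).
- optics.snapshot(name): name is "scene" or "top" or "wrist"; returns the picture (384x512x3 uint8, red, green, blue); there is no depth.
- optics.camera_params(name): a dict with "fx", "fy", "cx", "cy" (pixels), "pose" (4x4, takes a point from camera to world coordinates). Camera axes: x right, y down, z forward; pixel columns grow to the right and rows downward; lengths in m; the calibration is good to about 2 mm. The wrist camera is an equidistant fisheye: a pixel r from the principal point sees the ray r / f radians off the axis. A picture is of the moment at which its call begins: read the wrist's pose just before it. camera_params takes no time and is no camera call; for the wrist camera it gives the pose at the moment of the call.
- r.sign_off(): hands the job in; it is judged then, once.
The state is a dict: "time": time; "qpos": joint angles; "qvel": joint speeds; "tau": joint torques, N m; "position": TCP position; "ee_rot": TCP orientation; "contact_force": force on the tool from outside, world axes, zero at the start; "moment": the same for the moment, N m; "width": finger opening in m; "grip_force": force on a finger pad.
Only numpy, scipy, OpenCV 4.12 (cv2) and the standard library are available. Lean on these libraries where they do the work, as an engineer would, in place of code of your own. Each camera call takes 0.05 s, during which the arm holds its last target. There are 200 camera calls.

### The job

First slide the carrier along its rail by the red grip back to the load station (green mark, the end by the cooling rack) until it clicks in; then lift every plaque straight up out of the cooling rack by its top edge and stand it fully down in the carrier, one to a slot, and lay the yellow keeper bar into both forks over them. Only then push the loaded carrier to the oven dock (orange mark) until it clicks home. Let no plaque fall over and leave the other things on the bench where they are.

Things in the scene. Friction and masses are not known exactly. Their poses are not given: they have to be found in the camera images.
- plaque1_c (a point): Centre of a plaque (blue with white flecks) of pressed recycled plastic, 55 g: 6 mm thick (its x), 90 mm wide (its y), 100 mm tall (its z, up). It stands on its lower edge in one slot of the cooling rack, its top edge 50 mm above this point; the upper 55 mm stick out of the rack. May be absent in some runs (then None).
- plaque2_c (a point): Centre of a plaque (off-white with red flecks) of pressed recycled plastic, 55 g: 6 mm thick (its x), 90 mm wide (its y), 100 mm tall (its z, up). It stands on its lower edge in one slot of the cooling rack, its top edge 50 mm above this point; the upper 55 mm stick out of the rack. May be absent in some runs (then None).
- plaque3_c (a point): Centre of a plaque (green with yellow flecks) of pressed recycled plastic, 55 g: 6 mm thick (its x), 90 mm wide (its y), 100 mm tall (its z, up). It stands on its lower edge in one slot of the cooling rack, its top edge 50 mm above this point; the upper 55 mm stick out of the rack. May be absent in some runs (then None).
- plaque4_c (a point): Centre of a plaque (orange with black flecks) of pressed recycled plastic, 55 g: 6 mm thick (its x), 90 mm wide (its y), 100 mm tall (its z, up). It stands on its lower edge in one slot of the cooling rack, its top edge 50 mm above this point; the upper 55 mm stick out of the rack. May be absent in some runs (then None).
- plaque5_c (a point): Centre of a plaque (dark red with cream flecks) of pressed recycled plastic, 55 g: 6 mm thick (its x), 90 mm wide (its y), 100 mm tall (its z, up). It stands on its lower edge in one slot of the cooling rack, its top edge 50 mm above this point; the upper 55 mm stick out of the rack. May be absent in some runs (then None).
- rack: Plywood cooling rack, fixed to the table: 250 mm long (its x), 116 mm wide (its y), 60 mm tall, origin at the centre of its underside. Five upright slots, 9 mm wide and 45 mm deep, at its x = -88, -44, 0, 44, 88 mm, each holding a plaque square to the rack's x axis; the slot floor is 15 mm above the table. Some slots are empty.
- carrier (a joint): Position (m) of the carrier on its slide: 0 at the end stop of the load station (green mark, the end nearer the rack, robot's left), growing to the robot's right to 0.22 at the end stop of the oven dock (orange mark, by the steel oven). Clicked in, it rests within 2 mm of the stop.
- slide: Fixed rail slide, 530 mm long (its y), 90 mm wide, origin under its middle; the oven stands at its -y end. Just before each end stop (resistance starts 16 mm from it, ends 9 mm from it) the carrier's spring plunger must be pushed over a ridge (about 11 N along the slide) and then holds it there; elsewhere the carrier moves with about 2 N and stays where it is left.
- carrier_bed (a point): Centre of the carrier's floor, 45 mm above the table. Its y points along the slide to the load station (the joint grows along -y), x across it away from the robot, z up. Four slots at y = -63, -21, 21, 63 mm, 9 mm wide (93 mm along x), between black combs 56 mm high with rounded lead-in tops; a plaque stands in one on this floor, at x = 0, its faces looking along y.
- carrier_forks (a point): Point midway between the two fork seats for the keeper bar, 112 mm straight above carrier_bed, same axes. The forks stand at y = +-112 mm: flat seats at this height, 21 mm wide in x, flaring to 44 mm at the tips 24 mm higher. End walls at y = +-131 mm stop the bar endwise. Seated, the bar's centre is 8 mm above this point.
- carrier_handle (a point): Centre of the carrier's red upright grip block, 22 mm (bed x) by 18 mm (bed y) by 46 mm tall, this point half-way up, 68 mm above the table, 95 mm to the robot's side of the bed's centre. Slide the carrier by it; same axes as the bed.
- keeper_c (a point): Centre of the keeper bar: yellow square steel tube, 250 mm long (its x), 16 by 16 mm, about 280 g, lying flat on the table at first. It belongs in the carrier's two forks, along the carrier's length, 12 mm above the plaques' top edges.
- jar: Bystander: green plastic jar with a white lid, 68 mm across, 85 mm tall; origin on its underside. Leave it alone.
- tape: Bystander: yellow roll (ring) 90 mm across, 25 mm high, lying flat; origin on its underside. Leave it alone.
- driver: Bystander: screwdriver lying on the table; origin on its underside. Leave it alone.
- spray: Bystander: red can, 56 mm across, 170 mm tall, standing; origin on its underside. Leave it alone.
- brush: Bystander: hand brush lying on the table; origin on its underside. Leave it alone.

How it is judged:
By the outcome, as a careful person would: the job done as asked, in the order asked, and still so for the second after the job is handed in, with the robot touching nothing.
Of plaque1, plaque2, plaque3, plaque4, plaque5 only 3 to 4 are there at a start; the rules pass over those that are not, and their reading is None.
At some moment in a run one of keeper may be knocked a few centimetres aside while the robot is not near it.
It also fails if it takes over 208 s, if anything falls off the work surface, if the arm or the gripper's body presses on something with over 40 N, if the wrist force passes 120 N, or if a joint passes its speed limit or range.

## Working session

There is one attempt and no reset: what is moved stays moved. The work goes in short steps, Python scripts to look and compute and a tool call to move; the robot and the scene stay as the last step left them, time stands still between calls to the robot, and variables do not carry over. Pictures are saved under pics/ and viewed, at most 14 in all, crops included, and the job is handed in when it is done.

Besides the shell and the picture viewer there is one more tool, called after "Request:" in YAML: its name, and indented under it one key for each argument. arm_command: Moves the arm, as the interface text tells. Its arguments: {"type":"object","properties":{"plan":{"type":"array","items":{"type":"array"}}},"required":["plan"]}

```bash
ls; mkdir -p pics; cat > h.py <<'E'
import numpy as np, cv2
from scipy.spatial.transform import Rotation as R
from rig import r, optics
def snap(n,fn=None):
    P=optics.camera_params(n); im=np.ascontiguousarray(optics.snapshot(n)[:,:,::-1])
    if fn: cv2.imwrite('pics/'+fn,im)
    return im,P
def ray(P,u,v,wrist=False):
    x=(u-P['cx'])/P['fx']; y=(v-P['cy'])/P['fy']
    if wrist:
        t=np.hypot(x,y); d=np.array([np.sin(t)*x/max(t,1e-9),np.sin(t)*y/max(t,1e-9),np.cos(t)])
    else: d=np.array([x,y,1.])
    T=np.array(P['pose']); return T[:3,3],T[:3,:3]@d
def onz(P,u,v,z,wrist=False):
    o,d=ray(P,u,v,wrist); return o+d*(z-o[2])/d[2]
def proj(P,p,wrist=False):
    T=np.array(P['pose']); c=T[:3,:3].T@(np.array(p)-T[:3,3])
    if wrist:
        h=np.hypot(c[0],c[1]); t=np.arctan2(h,c[2]); k=t/max(h,1e-9)
        return P['cx']+P['fx']*k*c[0],P['cy']+P['fy']*k*c[1]
    return P['cx']+P['fx']*c[0]/c[2],P['cy']+P['fy']*c[1]/c[2]
E
cat > /tmp/a.py <<'E'
import sys; sys.path.insert(0,'.')
from h import *
np.set_printoptions(precision=4,suppress=True)
ims=[]
for n in ('scene','top','wrist'):
    im,P=snap(n,n+'0.png'); ims.append(im); print(n,P['fx'],P['cx'],P['cy']);print(P['pose'])
s=r.get_state(); print(s)
print(R.from_rotvec(s['ee_rot']).as_matrix())
for n,i in zip(('scene','top'),ims): cv2.imwrite(f'pics/{n}0b.png',cv2.resize(i,(800,600),interpolation=cv2.INTER_CUBIC))
E
python3 /tmp/a.py
```

```text
pics
scene 425.5954749496557 258.13474093486457 198.00747080465686
[[-0.4855  0.7293 -0.482   1.1386]
 [ 0.8741  0.3949 -0.283   0.3093]
 [-0.0161 -0.5587 -0.8292  1.1747]
 [ 0.      0.      0.      1.    ]]
top 376.0325884890354 261.3410299636803 189.95827716916264
[[ 0.028  -0.9954  0.0914  0.4297]
 [-0.9995 -0.0294 -0.013  -0.0285]
 [ 0.0156 -0.091  -0.9957  1.254 ]
 [ 0.      0.      0.      1.    ]]
wrist 297.3186396354542 260.38321375494843 188.4469466366886
[[ 0.4027  0.8749  0.2689  0.183 ]
 [ 0.9153 -0.3844 -0.1198  0.6009]
 [-0.0014  0.2944 -0.9557  0.374 ]
 [ 0.      0.      0.      1.    ]]
{'time': 0.15, 'qpos': array([ 0.9775,  0.5283,  1.4336,  0.    ,  1.1814, -0.1785]), 'qvel': array([-0.0018, -0.0021, -0.0053,  0.0014, -0.0003,  0.0001]), 'tau': array([ -0.0003, -44.2744, -17.8276,  -0.0003,   0.0056,  -0.    ]), 'position': array([0.2515, 0.5716, 0.2305]), 'ee_rot': array([-0.6467, -3.0736,  0.0025]), 'contact_force': array([ 0.1954, -0.56  ,  0.3448]), 'moment': array([ 0.0197,  0.0163, -0.0079]), 'grip_force': 0.0, 'width': 0.08550084805100149}
[[-0.9152  0.403  -0.001 ]
 [ 0.403   0.9152 -0.0014]
 [ 0.0003 -0.0017 -1.    ]]
```

View pics/top0b.png

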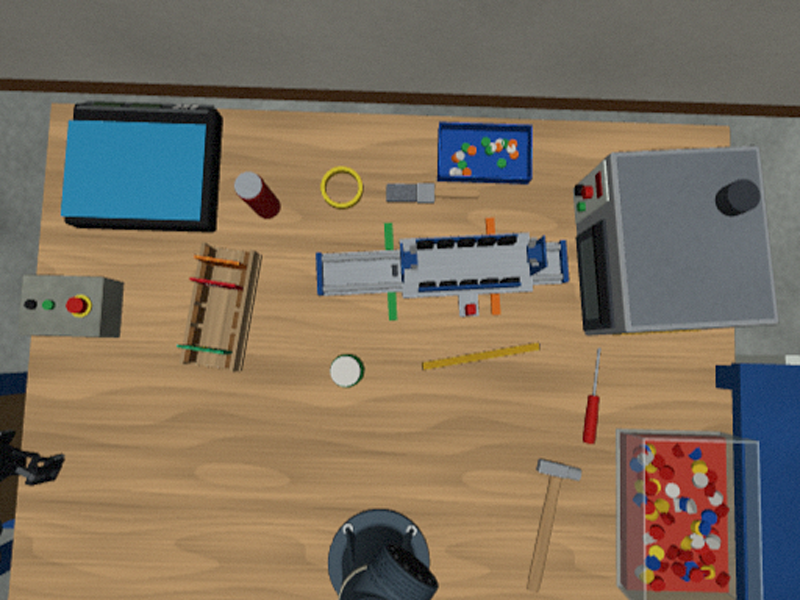

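View pics/scene0b.png

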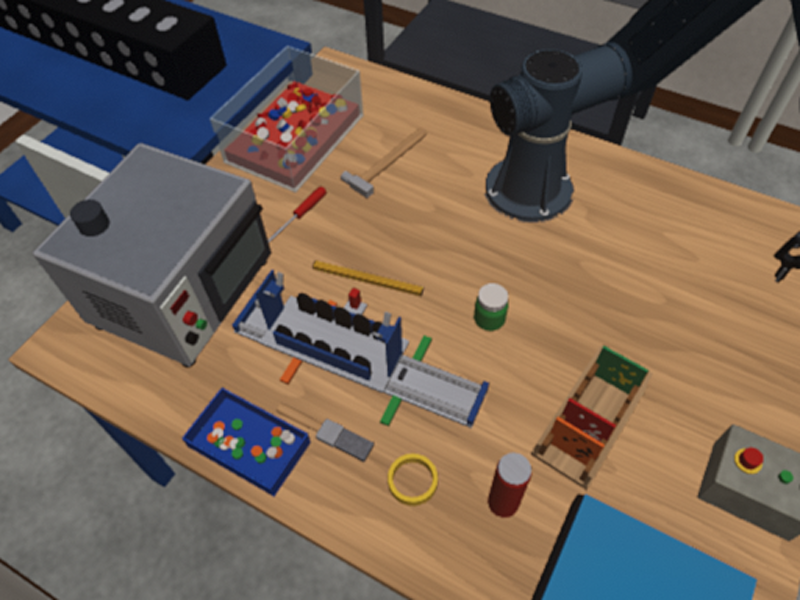

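Top view (800 px scale): plaques orange (220,263), dark red (217,283) and green (204,350); red grip at (470,310); keeper at (480,357); slide between (320,273) and (564,262). There are three plaques. Next I measure coarsely by colour.

```bash
cat > /tmp/b.py <<'E'
import sys; sys.path.insert(0,'.')
from h import *
np.set_printoptions(precision=4,suppress=True)
im=cv2.imread('pics/top0.png'); P=optics.camera_params('top')
hsv=cv2.cvtColor(im,cv2.COLOR_BGR2HSV)
S=1.5625
def blob(name,x0,y0,x1,y1,lo,hi,z):
    m=cv2.inRange(hsv,lo,hi); k=np.zeros_like(m); k[int(y0/S):int(y1/S),int(x0/S):int(x1/S)]=1; m=m*k
    c=max(cv2.findContours(m,cv2.RETR_EXTERNAL,cv2.CHAIN_APPROX_NONE)[0],key=cv2.contourArea)
    b=cv2.boxPoints(cv2.minAreaRect(c)); c4=[onz(P,*q,z)[:2] for q in b]
    e=sorted([(np.linalg.norm(c4[i]-c4[(i+1)%4]),i) for i in range(4)])[-1]
    d=c4[e[1]]-c4[(e[1]+1)%4]
    print(name,cv2.contourArea(c),'ctr',np.mean(c4,0),'len',e[0],'ang',np.degrees(np.arctan2(d[1],d[0]))%180)
blob('orange',180,240,260,272,(5,150,120),(18,255,255),.115)
blob('red',180,270,260,295,(170,120,60),(180,255,255),.115)
blob('green',170,338,240,360,(50,100,40),(85,255,255),.115)
blob('grip',455,298,485,322,(170,150,60),(180,255,255),.091)
blob('grip0',455,298,485,322,(0,150,60),(5,255,255),.091)
blob('keeper',415,335,550,375,(20,120,80),(32,255,255),.016)
blob('gmark',380,220,400,325,(50,100,60),(80,255,255),.0)
blob('omark',480,215,505,320,(5,180,120),(18,255,255),.0)
blob('jar',320,340,370,400,(0,0,190),(180,40,255),.085)
for u,v,z in((320,252,.02),(320,296,.02),(566,240,.02),(566,283,.02),(465,266,.045)): print(onz(P,u/S,v/S,z))
E
python3 /tmp/b.py
```

```text
orange 44.0 ctr [0.5967 0.3341] len 0.08697408510746313 ang 83.12452914131316
red 25.5 ctr [0.551  0.3359] len 0.08992131989738314 ang 80.33704700785866
green 32.5 ctr [0.4222 0.3511] len 0.09671986418703195 ang 83.50534972309465
grip 0.0 ctr [ 0.5071 -0.1598] len 0.004373455578577061 ang 46.3781137485429
grip0 24.0 ctr [ 0.515  -0.1659] len 0.018674617788425975 ang 1.028794975529432
keeper 305.0 ctr [ 0.4238 -0.1989] len 0.24879402665905584 ang 101.21754454267257
gmark 74.0 ctr [ 0.5252 -0.0091] len 0.05699881871817181 ang 1.7230916645210073
omark 55.0 ctr [ 0.5367 -0.2301] len 0.040379117412866 ang 0.8060395759157719
jar 223.0 ctr [0.3863 0.078 ] len 0.052419000811004424 ang 46.969052593978724
[0.6328 0.1453 0.02  ]
[0.5392 0.1414 0.02  ]
[ 0.6748 -0.3779  0.02  ]
[ 0.5823 -0.3783  0.02  ]
[ 0.6085 -0.1602  0.045 ]
```

```bash
python3 -c "
import cv2
im=cv2.imread('pics/top0.png')
a=im[145:250,105:215]; b=im[135:250,190:375]
cv2.imwrite('pics/c1.png',cv2.resize(b,(800,497),interpolation=cv2.INTER_CUBIC))"
```

```text
(no output)
```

View pics/c1.png

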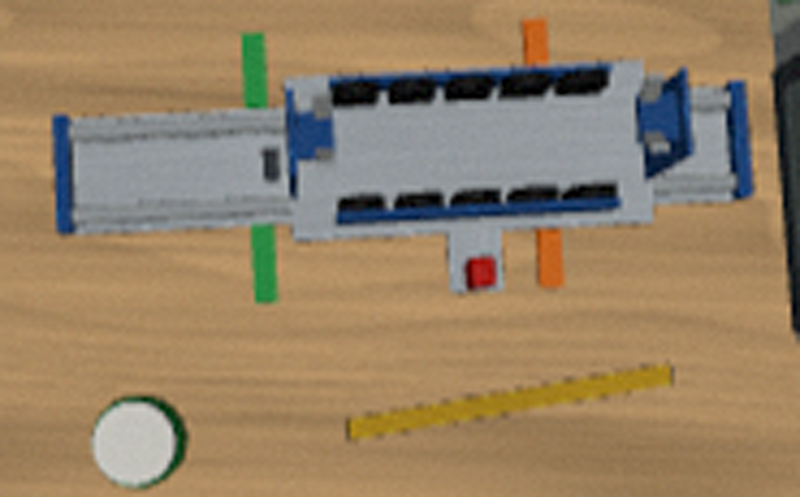

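Close crop: the carrier's grip is at (481,272), the combs are empty, and the forks are clear. Slide yaw is about 4.7°. I'll move above the grip.

```bash
cat >> h.py <<'E'
def to(x,y,z,a,s=None):
    "turn (deg) and shift (cm), tool axes, to reach TCP xyz, pointing down, tool y at world angle a"
    s=s or r.get_state(); C=R.from_rotvec(s['ee_rot']).as_matrix(); t=np.radians(a)
    ty=np.array([np.cos(t),np.sin(t),0]); tz=np.array([0,0,-1.]); T=np.c_[np.cross(ty,tz),ty,tz]
    rv=np.degrees(R.from_matrix(C.T@T).as_rotvec()); sh=100*C.T@(np.array([x,y,z])-s['position'])
    print(f"to {x:.3f} {y:.3f} {z:.3f} a{a:.1f}: turn",np.round(rv,1),'shift',np.round(sh,2))
E
python3 -c "
from h import *
to(.515,-.166,.2,94.7)"
```

```text
to 0.515 -0.166 0.200 a94.7: turn [ -0.1  -0.  -28.5] shift [-53.84 -56.88   3.13]
```

Request:
arm_command:
  plan:
    - [[0,0,-4],[-5,-5,0],0]
    - [[0,0,-8],[-9,-9.5,0],0]
    - [[0,0,-12],[-13,-14,0.5],0]
    - [[0,0,-16],[-17,-18,1],0]
    - [[0,0,-20],[-21,-22,1],0]
    - [[0,0,-24],[-25,-26.5,1],0]
    - [[0,0,-28.5],[-29,-30.5,1],0]
    - [[0,0,-28.5],[-32,-34,1],0]

```text
time: 1.15
position: [0.4085, 0.1299, 0.2214]
ee_rot: [-0.129, 3.138, -0.0]
contact_force: [1.1, 0.6, 0.6]
width: 0.0851
grip_force: 0.0
```

```bash
python3 -c "
from h import *
to(.515,-.166,.2,94.7)"
```

```text
to 0.515 -0.166 0.200 a94.7: turn [-0.  0. -0.] shift [ -8.19 -30.36   2.15]
```

Request:
arm_command:
  plan:
    - [[0,0,0],[-1,-5,0],0]
    - [[0,0,0],[-2.5,-10,0.5],0]
    - [[0,0,0],[-4,-15,1],0]
    - [[0,0,0],[-5.5,-20,1.5],0]
    - [[0,0,0],[-7,-25,2],0]
    - [[0,0,0],[-8.2,-29,2.15],0]
    - [[0,0,0],[-8.2,-30.4,2.15],0]
    - [[0,0,0],[-8.2,-30.4,2.15],0]

```text
time: 2.15
position: [0.5138, -0.1644, 0.1994]
ee_rot: [0.127, -3.138, -0.002]
contact_force: [-0.0, 0.7, -0.3]
width: 0.0852
grip_force: 0.0
```

```bash
python3 -c "
from h import *
im,P=snap('wrist','w1.png')
hsv=cv2.cvtColor(im,cv2.COLOR_BGR2HSV)
m=cv2.inRange(hsv,(0,150,60),(6,255,255))|cv2.inRange(hsv,(172,150,60),(180,255,255))
n,l,st,c=cv2.connectedComponentsWithStats(m)
for i in range(1,n):
  if st[i,4]>60: print(st[i],c[i],onz(P,*c[i],.091,True))
print(proj(P,(.515,-.166,.091),True)); print(r.get_state()['position'])
cv2.imwrite('pics/w1b.png',cv2.resize(im,(800,600)))
"
```

```text
[ 50   0  22  31 461] [60.2494577  14.06073753] [ 0.35327148 -0.37621624  0.091     ]
[245 168  18  31 525] [253.5047619  183.57904762] [ 0.51244279 -0.17149635  0.091     ]
[ 470  292   42   70 1462] [494.46443228 320.47058824] [0.6999756  0.21304858 0.091     ]
(np.float64(259.47704156121176), np.float64(186.82566673333574))
[ 0.51349263 -0.16334132  0.19949164]
```

View pics/w1b.png

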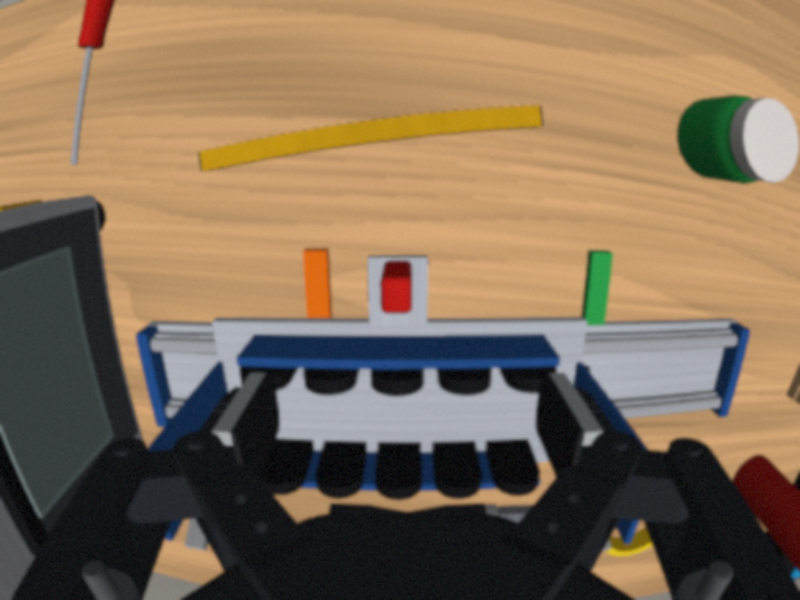

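The grip's top face is at (396,295) in the enlarged view and the carrier looks square with the image. I correct and descend.

```bash
python3 -c "
from h import *
P=optics.camera_params('wrist'); print(P['pose'])
p=onz(P,253.7,188.6,.091,True); print(p); to(p[0],p[1],.058,94.7)
a=onz(P,215/1.5625,320/1.5625,.045,True);b=onz(P,588/1.5625,320/1.5625,.045,True); print(a,b,np.degrees(np.arctan2(*(b-a)[1::-1])))
"
```

```text
[[-0.08255315  0.95273875  0.29235911  0.43893079]
 [ 0.99658449  0.07830834  0.02621365 -0.17088048]
 [ 0.0020806   0.29352457 -0.95594926  0.34316856]
 [ 0.          0.          0.          1.        ]]
[ 0.51667927 -0.16986513  0.091     ]
to 0.517 -0.170 0.058 a94.7: turn [ 0.1 -0.1  0. ] shift [-0.29 -0.7  14.15]
[ 0.56084627 -0.29981693  0.045     ] [ 0.53863757 -0.03077377  0.045     ] 94.718893979172
```

Request:
arm_command:
  plan:
    - [[0,0,0],[-0.3,-0.7,3],0]
    - [[0,0,0],[-0.3,-0.7,7],0]
    - [[0,0,0],[-0.3,-0.7,11],0]
    - [[0,0,0],[-0.3,-0.7,14.15],0]
    - [[0,0,0],[-0.3,-0.7,14.15],255]
    - [[0,0,0],[-0.3,-0.7,14.15],255]
    - [[0,0,0],[-0.3,-0.7,14.15],255]
    - [[0,0,0],[-0.3,-0.7,14.15],255]

```text
time: 3.2
position: [0.5188, -0.1713, 0.0599]
ee_rot: [-0.13, 3.137, -0.002]
contact_force: [-1.4, 1.2, 3.8]
width: 0.0173
grip_force: 59.6
```

```bash
python3 -c "
from h import *
s=r.get_state(); print(s['contact_force'],s['width'],s['grip_force'],s['position'])"
```

```text
[-1.39548771  1.17006217  3.78817218] 0.017290284386367084 59.6444571018219 [ 0.51884584 -0.17130187  0.05992024]
```

Request:
arm_command:
  plan:
    - [[0,0,0],[0,1.5,0],255]
    - [[0,0,0],[0,3.5,0],255]
    - [[0,0,0],[0,5.5,0],255]
    - [[0,0,0],[0,7.5,0],255]
    - [[0,0,0],[0,9.5,0],255]
    - [[0,0,0],[0,11.5,0],255]
    - [[0,0,0],[0,12.5,0],255]
    - [[0,0,0],[0,12.5,0],255]

```text
time: 4.2
position: [0.5085, -0.0457, 0.0599]
ee_rot: [-0.13, 3.136, -0.001]
contact_force: [-0.0, 1.5, 7.7]
width: 0.0169
grip_force: 60.2
```

Request:
arm_command:
  plan:
    - [[0,0,0],[0,0.5,0],255]
    - [[0,0,0],[0,1,0],255]
    - [[0,0,0],[0,1.5,0],255]
    - [[0,0,0],[0,1.8,0],255]
    - [[0,0,0],[0,2.1,0],255]
    - [[0,0,0],[0,2.4,0],255]
    - [[0,0,0],[0,2.7,0],255]
    - [[0,0,0],[0,2.8,0],255]

```text
time: 5.2
position: [0.5065, -0.0214, 0.0599]
ee_rot: [-0.13, 3.136, -0.006]
contact_force: [-2.5, -9.8, 6.3]
width: 0.0173
grip_force: 60.5
```

Request:
arm_command:
  plan:
    - [[0,0,0],[0,0.2,0],255]
    - [[0,0,0],[0,0.4,0],255]
    - [[0,0,0],[0,0.6,0],255]
    - [[0,0,0],[0,0.8,0],255]
    - [[0,0,0],[0,1,0],255]
    - [[0,0,0],[0,1.2,0],255]
    - [[0,0,0],[0,1.3,0],255]
    - [[0,0,0],[0,1.3,0],255]

```text
time: 6.2
position: [0.5059, -0.0127, 0.0599]
ee_rot: [-0.134, 3.136, -0.015]
contact_force: [-6.7, -31.6, 6.1]
width: 0.0171
grip_force: 60.4
```

Request:
arm_command:
  plan:
    - [[0,0,0],[0,-0.3,0],255]
    - [[0,0,0],[0,-0.4,0],0]
    - [[0,0,0],[0,-0.4,0],0]
    - [[0,0,0],[0,-0.4,0],0]
    - [[0,0,0],[0,-0.4,-3],0]
    - [[0,0,0],[0,-0.4,-8],0]
    - [[0,0,0],[0,-0.4,-13],0]
    - [[0,0,0],[0,-0.4,-18],0]

```text
time: 7.2
position: [0.5042, -0.0089, 0.2398]
ee_rot: [0.131, -3.138, -0.0]
contact_force: [0.8, -0.5, -0.2]
width: 0.0858
grip_force: 0.0
```

```bash
python3 -c "
from h import *
im,P=snap('wrist','w2.png'); print(P['pose']); print(r.get_state()['position'])
cv2.imwrite('pics/w2b.png',cv2.resize(im,(800,600)))
to(.5,.34,.24,172.5)
"
```

```text
[[-8.39254356e-02  9.52293087e-01  2.93418469e-01  4.29526348e-01]
 [ 9.96471724e-01  7.99710259e-02  2.54703406e-02 -1.63206914e-02]
 [ 7.90253294e-04  2.94520817e-01 -9.55644737e-01  3.83327117e-01]
 [ 0.00000000e+00  0.00000000e+00  0.00000000e+00  1.00000000e+00]]
[ 0.50823392 -0.00957658  0.24614047]
to 0.500 0.340 0.240 a172.5: turn [ -0.6   0.4 -77.7] shift [-2.11 34.91  0.5 ]
```

View pics/w2b.png

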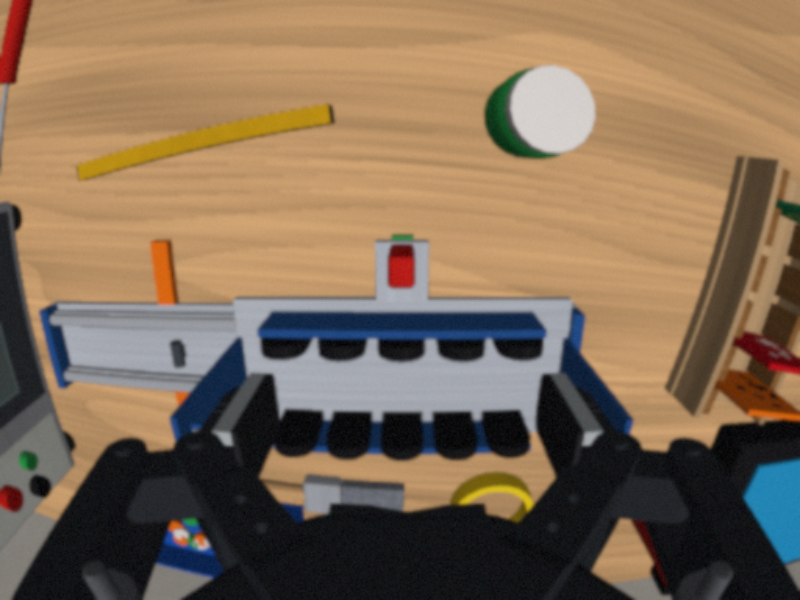

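The carrier sits against the load stop: its tab covers the green mark, the grip's top is at (401,268), and the push ended against 31 N. Now over the rack.

Request:
arm_command:
  plan:
    - [[0,0,-10],[-0.3,4.5,0],0]
    - [[0,0,-20],[-0.6,9,0],0]
    - [[0,0,-30],[-0.9,14,0],0]
    - [[0,0,-40],[-1.2,19,0],0]
    - [[0,0,-50],[-1.5,24,0],0]
    - [[0,0,-60],[-2,29,0],0]
    - [[0,0,-70],[-2.1,33.5,0],180]
    - [[0,0,-78],[-2.1,34,0],180]

```text
time: 8.25
position: [0.4963, 0.3345, 0.2376]
ee_rot: [-2.088, 2.347, 0.001]
contact_force: [0.7, -0.2, 0.9]
width: 0.0517
grip_force: 0.0
```

Request:
arm_command:
  plan:
    - [[0,0,0],[0,0,0],180]
    - [[0,0,0],[0,0,0],180]
    - [[0,0,0],[0,0,0],180]
    - [[0,0,0],[0,0,0],180]
    - [[0,0,0],[0,0,0],180]
    - [[0,0,0],[0,0,0],180]
    - [[0,0,0],[0,0,0],180]
    - [[0,0,0],[0,0,0],180]

```text
time: 9.25
position: [0.4976, 0.331, 0.2383]
ee_rot: [-2.076, 2.358, 0.0]
contact_force: [-0.8, -0.2, -0.1]
width: 0.0252
grip_force: 0.0
```

```bash
python3 -c "
from h import *
im,P=snap('wrist','w3.png'); print(P['pose']); print(r.get_state()['position'])
cv2.imwrite('pics/w3b.png',cv2.resize(im,(800,600)))
"
```

```text
[[-9.92012493e-01  1.20476898e-01  3.73701919e-02  4.88224240e-01]
 [ 1.26139588e-01  9.47796451e-01  2.92866336e-01  2.55199564e-01]
 [-1.35707614e-04  2.95240925e-01 -9.55422827e-01  3.81866361e-01]
 [ 0.00000000e+00  0.00000000e+00  0.00000000e+00  1.00000000e+00]]
[0.49755463 0.33099631 0.23831699]
```

View pics/w3b.png

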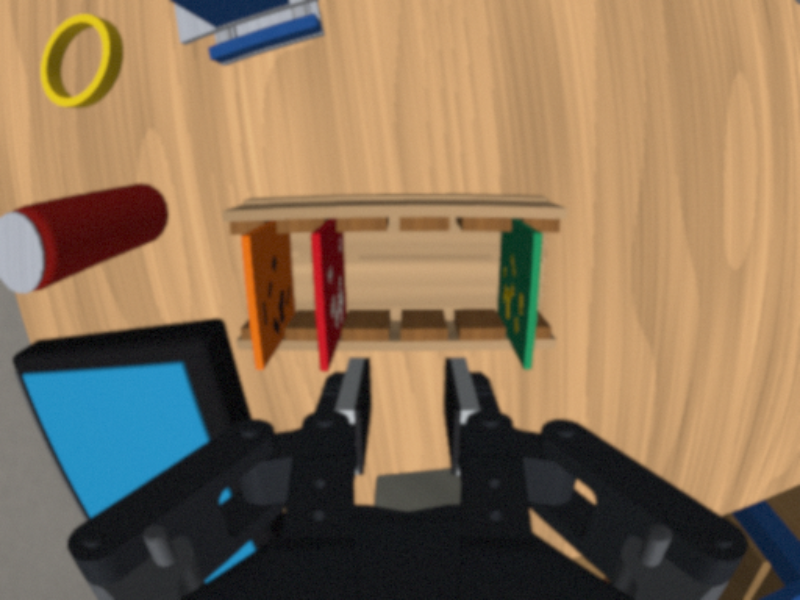

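The rack from above shows the top edges as bright strips: orange (249,232)–(261,362), red (318,235)–(325,365), green (538,232)–(529,362).

```bash
python3 -c "
from h import *
P=optics.camera_params('wrist'); S=1.5625
im=cv2.imread('pics/w3.png'); hsv=cv2.cvtColor(im,cv2.COLOR_BGR2HSV)
for row in (155,175,200,220):
  for n,a,b in (('o',154,190),('r',196,225),('g',318,350)):
    print(row,n,a,' '.join(f'{v}' for v in hsv[row,a:b,2]))
for n,q in dict(o=((249,232),(261,362)),r=((318,235),(325,365)),g=((538,232),(529,362))).items():
  a,b=[onz(P,u/S,v/S,.115,True) for u,v in q]; print(n,a,b,(a+b)/2,np.linalg.norm(b-a),np.degrees(np.arctan2(*(b-a)[1::-1])))
"
```

```text
155 o 154 216 224 229 229 225 203 159 118 104 99 101 100 102 100 101 102 100 101 102 100 102 98 101 100 101 102 101 98 99 100 103 122 152 170 177 176
155 r 196 179 180 183 188 191 196 197 193 169 125 89 82 77 78 80 76 77 76 75 80 83 92 101 122 152 171 183 182 180
155 g 318 179 159 108 69 56 53 52 51 51 54 53 52 52 52 51 53 50 54 51 55 54 58 76 112 137 148 148 146 141 142 173 186
175 o 154 204 208 220 226 227 228 223 193 140 109 100 101 100 99 101 100 103 101 101 100 101 97 97 99 98 99 99 101 98 99 102 105 124 158 185 193
175 r 196 196 195 193 189 185 195 199 198 191 171 135 99 85 87 95 99 94 81 80 79 78 81 82 93 129 171 191 196 195
175 g 318 172 120 72 57 61 65 60 52 54 59 66 67 59 55 55 53 55 51 55 55 58 84 118 145 147 149 145 149 167 182 180 182
200 o 154 197 195 195 190 198 218 228 228 227 214 172 125 102 97 86 65 73 94 101 100 100 100 99 96 83 56 41 62 88 98 97 100 100 99 93 87
200 r 196 79 78 76 81 96 132 173 191 198 197 183 149 105 82 79 89 100 101 103 109 109 108 106 98 85 90 95 85 75
200 g 318 61 52 52 53 54 64 91 94 72 58 55 55 55 63 67 75 70 58 58 80 118 142 149 149 141 121
[... 157 characters left out ...]
75 175 176 176 179
220 r 196 177 179 177 175 175 175 172 173 192 197 202 194 169 126 91 80 78 81 84 110 141 167 176 180 178 179 178 176 178
220 g 318 187 187 187 187 187 185 186 175 148 102 65 54 56 55 55 57 56 67 99 134 150 150 147 145 152 177 188 190 192 188 191 189
o [0.5881514  0.28588916 0.115     ] [0.59960595 0.37102605 0.115     ] [0.59387867 0.3284576  0.115     ] 0.08590399940907015 82.3372839143679
r [0.54589907 0.29410206 0.115     ] [0.55685673 0.37748461 0.115     ] [0.5513779  0.33579334 0.115     ] 0.08409946064077291 82.5134160930439
g [0.41619694 0.30822123 0.115     ] [0.42567163 0.3926216  0.115     ] [0.42093428 0.35042141 0.115     ] 0.08493051414633292 83.5948598080467
```

```bash
python3 -c "
from h import *
to(.5945,.3287,.238,172.7);to(.5945,.3287,.084,172.7)"
```

```text
to 0.595 0.329 0.238 a172.7: turn [-0.  0.  0.] shift [-1.   -9.65  0.03]
to 0.595 0.329 0.084 a172.7: turn [-0.  0.  0.] shift [-1.   -9.65 15.43]
```

Request:
arm_command:
  plan:
    - [[0,0,0],[-0.5,-4.5,0],180]
    - [[0,0,0],[-1,-9,0],180]
    - [[0,0,0],[-1,-9.65,3],180]
    - [[0,0,0],[-1,-9.65,7],180]
    - [[0,0,0],[-1,-9.65,9],180]
    - [[0,0,0],[-1,-9.65,11.5],180]
    - [[0,0,0],[-1,-9.65,13.5],180]
    - [[0,0,0],[-1,-9.65,15.4],180]

```text
time: 10.3
position: [0.5946, 0.3288, 0.0834]
ee_rot: [-2.076, 2.358, -0.0]
contact_force: [-0.5, -0.4, -0.4]
width: 0.0249
grip_force: 0.0
```

```bash
python3 -c "
from h import *
im,P=snap('wrist','w4.png'); s=r.get_state(); print(s['position'],s['contact_force'])
cv2.imwrite('pics/w4b.png',im[130:384])
"
```

```text
[0.59295947 0.32807272 0.08064556] [-1.28704041 -0.18466713 -1.67597088]
```

View pics/w4b.png

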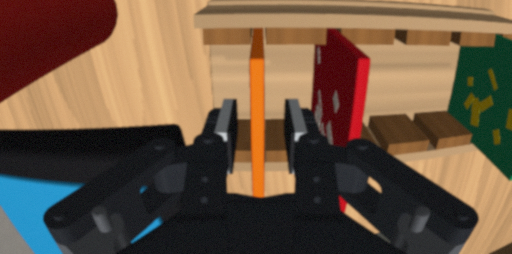

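Fingers at about 229 and 294 straddle the orange edge at 258, and the red plaque is clear. I close and lift.

Request:
arm_command:
  plan:
    - [[0,0,0],[0,0,0],255]
    - [[0,0,0],[0,0,0],255]
    - [[0,0,0],[0,0,0],255]
    - [[0,0,0],[0,0,0],255]
    - [[0,0,0],[0,0,-1],255]
    - [[0,0,0],[0,0,-3],255]
    - [[0,0,0],[0,0,-5],255]
    - [[0,0,0],[0,0,-7],255]

```text
time: 11.35
position: [0.5946, 0.3289, 0.1568]
ee_rot: [-2.075, 2.357, -0.0]
contact_force: [0.8, -0.2, -0.1]
width: 0.005
grip_force: 60.6
```

```bash
python3 -c "
from h import *
s=r.get_state(); print(s['position'],s['contact_force'],s['moment'],s['width'])
# carrier teeth from w2
P=dict(fx=297.3186,fy=297.3186,cx=260.383,cy=188.447,pose=[[-8.39254356e-02,9.52293087e-01,2.93418469e-01,4.29526348e-01],[9.96471724e-01,7.99710259e-02,2.54703406e-02,-1.63206914e-02],[7.90253294e-04,2.94520817e-01,-9.55644737e-01,3.83327117e-01],[0,0,0,1]])
im=cv2.imread('pics/w2.png'); g=im.max(2); S=1.5625
h=onz(P,401.5/S,268/S,.091,True); print('handle',h, 'bed',h[:2]+.095*np.array([.9967,.0815]))
for n,q in dict(fl=(236,300),fr=(570,300)).items(): print(n,onz(P,q[0]/S,q[1]/S,.045,True))
for row in (int(345/S),int(420/S)):
  print(' '.join(map(str,g[row,165:350])))
"
```

```text
[0.5945813  0.32889645 0.15676408] [ 0.81761045 -0.1830238  -0.1324056 ] [-0.03518489  0.00336858  0.05220117] 0.0050277862944586174
handle [ 0.50170584 -0.0134868   0.091     ] bed [ 0.59639234 -0.0057443 ]
fl [ 0.54949964 -0.14332945  0.045     ]
fr [0.52712667 0.12288653 0.045     ]
168 136 83 35 12 14 16 18 15 15 10 11 17 19 13 12 13 10 13 18 14 15 18 17 6 20 20 19 15 21 19 35 71 124 157 171 171 156 116 68 29 18 14 19 10 13 9 13 22 17 9 12 5 7 3 7 8 13 5 15 12 11 9 17 14 12 21 19 54 105 152 169 174 172 172 162 126 77 31 17 12 16 19 8 17 12 10 10 8 1 11 18 12 9 15 14 19 8 17 13 17 11 13 15 21 44 91 137 167 177 178 176 173 163 128 74 32 13 11 16 19 13 14 17 17 17 12 14 10 13 3 10 22 13 17 11 12 11 15 4 6 15 12 31 70 124 163 177 179 172 142 92 37 11 18 10 13 9 18 12 9 19 15 1 13 17 9 14 12 11 16 18 13 19 14 10 21 13 7 15 20 49 105 159 177
26 13 23 14 18 15 16 23 14 25 17 21 26 50 63 45 21 12 18 6 16 9 6 8 10 9 10 13 15 14 15 12 19 13 15 12 13 10 12 14 29 64 107 135 143 140 121 85 47 19 13 4 13 9 16 12 14 1 10 21 7 12 3 14 17 15 12 13 6 10 5 29 72 121 152 164 164 167 153 115 68 27 20 13 7 20 5 16 15 22 12 15 13 10 15 17 15 14 12 18 12 14 18 34 74 117 150 162 165 163 153 124 77 30 18 16 14 16 12 6 17 13 16 9 9 19 12 9 12 15 12 13 17 14 12 24 46 85 123 143 146 140 118 76 41 8 9 10 13 14 14 5 16 7 14 6 10 14 15 4 13 14 11 11 14 11 12 8 29 67 113 151 168 168 171 171 159 127 78 34 13 7 13 12 11
```

```bash
python3 -c "
from h import *
to(.6007,-.0264,.265,94.7)"
```

```text
to 0.601 -0.026 0.265 a94.7: turn [-0.   0.1 78. ] shift [ 35.16  -5.11 -10.85]
```

Request:
arm_command:
  plan:
    - [[0,0,0],[0,0,-4],255]
    - [[0,0,0],[0,0,-8.5],255]
    - [[0,0,0],[0,0,-10.8],255]
    - [[0,0,9],[4,-0.5,-10.8],255]
    - [[0,0,18],[8.5,-1.2,-10.8],255]
    - [[0,0,28],[13,-2,-10.8],255]
    - [[0,0,38],[17.5,-2.6,-10.8],255]
    - [[0,0,48],[22,-3.2,-10.8],255]

```text
time: 12.35
position: [0.5981, 0.1052, 0.2642]
ee_rot: [-0.929, 3.0, -0.0]
contact_force: [0.5, -0.1, -0.3]
width: 0.0054
grip_force: 60.5
```

```bash
python3 -c "
from h import *
to(.6007,-.0264,.265,94.7)"
```

```text
to 0.601 -0.026 0.265 a94.7: turn [-0.   0.1 29.7] shift [  7.23 -11.    -0.09]
```

Request:
arm_command:
  plan:
    - [[0,0,9],[2,-3,0],255]
    - [[0,0,18],[4,-6,0],255]
    - [[0,0,26],[6,-9,0],255]
    - [[0,0,29.7],[7.2,-11,0],255]
    - [[0,0,29.7],[7.2,-11,0],255]
    - [[0,0,29.7],[7.2,-11,0],255]
    - [[0,0,29.7],[7.2,-11,0],255]
    - [[0,0,29.7],[7.2,-11,0],255]

```text
time: 13.35
position: [0.6018, -0.024, 0.2624]
ee_rot: [0.14, -3.138, -0.0]
contact_force: [0.1, 0.0, -0.1]
width: 0.0051
grip_force: 60.5
```

```bash
python3 -c "
from h import *
im,P=snap('wrist','w5.png'); s=r.get_state(); print(s['position'],s['contact_force']); np.save('P5.npy',P['pose'])
cv2.imwrite('pics/w5b.png',cv2.resize(im[60:384],(800,506)))
"
```

```text
[ 0.60187698 -0.02416815  0.26235341] [ 0.02576059 -0.57906492  0.14290049]
```

View pics/w5b.png

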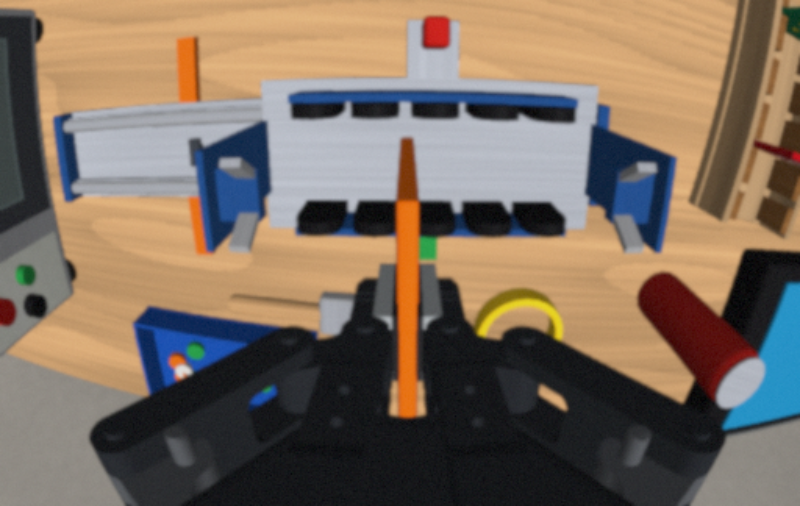

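The plaque hangs over the slot: its near bottom corner is at (406,138), the slot gap at (406,105), and the grip's top at (437,32). I check the relative offset numerically.

```bash
python3 -c "
from h import *
P=optics.camera_params('wrist'); P['pose']=np.load('P5.npy')
im=cv2.imread('pics/w5.png'); g=im.max(2).astype(int); hsv=cv2.cvtColor(im,cv2.COLOR_BGR2HSV)
bx=np.array([.9967,.0815]); by=np.array([-.0815,.9967]); B=np.array([.599,-.0055])
def f(u,v,z): p=onz(P,u,v,z,True); return p[:2], np.round([ (p[:2]-B)@bx*1e3,(p[:2]-B)@by*1e3],1)
for v in (128,131,197,199):
  d=(g[v]<60).astype(int); e=np.flatnonzero(np.diff(d)); e=e[(e>165)&(e<380)]
  print(v,[(int(x),f(x+.5,v,.101)[1][1]) for x in e])
m=cv2.inRange(hsv,(0,150,120),(6,255,255))|cv2.inRange(hsv,(172,150,120),(180,255,255)); m[110:]=0
n,l,st,c=cv2.connectedComponentsWithStats(m)
for i in range(1,n):
  if st[i,4]>60: print('handle',st[i],c[i],f(*c[i],.091))
for col in (204,259,300): print(col,[(v,*im[v,col]) for v in range(112,152,2)])
for q,z in (((406,138),.194),((406,200),.294),((400,200),.294),((414,200),.294)):
  print('plq',f(q[0]/1.5625,60+q[1]/1.5617,z))
"
```

```text
128 [(186, np.float64(-97.1)), (219, np.float64(-62.1)), (225, np.float64(-55.9)), (254, np.float64(-26.0)), (263, np.float64(-16.8)), (292, np.float64(13.0)), (298, np.float64(19.2)), (341, np.float64(65.0))]
131 [(187, np.float64(-96.2)), (217, np.float64(-64.2)), (225, np.float64(-55.9)), (253, np.float64(-27.0)), (263, np.float64(-16.8)), (292, np.float64(13.1)), (299, np.float64(20.3)), (366, np.float64(93.5))]
197 [(191, np.float64(-95.4)), (221, np.float64(-61.8)), (225, np.float64(-57.4)), (251, np.float64(-29.0)), (268, np.float64(-10.6)), (290, np.float64(13.4)), (295, np.float64(18.8)), (325, np.float64(52.3)), (326, np.float64(53.5)), (358, np.float64(91.0))]
199 [(190, np.float64(-96.7)), (220, np.float64(-62.9)), (225, np.float64(-57.4)), (251, np.float64(-29.0)), (268, np.float64(-10.6)), (291, np.float64(14.5)), (295, np.float64(18.9)), (359, np.float64(92.5))]
handle [271  71  16  19 292] [278.69863014  80.07534247] (array([ 0.50478706, -0.01457818]), array([-94.6,  -1.4]))
204 [(112, np.uint8(196), np.uint8(187), np.uint8(183)), (114, np.uint8(200), np.uint8(190), n
[... 2543 characters left out ...]
, np.uint8(154), np.uint8(151)), (136, np.uint8(188), np.uint8(179), np.uint8(174)), (138, np.uint8(200), np.uint8(189), np.uint8(184)), (140, np.uint8(197), np.uint8(188), np.uint8(183)), (142, np.uint8(192), np.uint8(184), np.uint8(179)), (144, np.uint8(194), np.uint8(186), np.uint8(182)), (146, np.uint8(196), np.uint8(187), np.uint8(183)), (148, np.uint8(195), np.uint8(185), np.uint8(182)), (150, np.uint8(197), np.uint8(189), np.uint8(185))]
plq (array([ 0.5622014 , -0.02898706]), array([-38.6, -20.4]))
plq (array([ 0.56140078, -0.02894789]), array([-39.4, -20.3]))
plq (array([ 0.56153619, -0.03045496]), array([-39.4, -21.8]))
plq (array([ 0.56122021, -0.02693845]), array([-39.4, -18.3]))
```

```bash
python3 -c "
from h import *
P=optics.camera_params('wrist'); P['pose']=np.load('P5.npy')
bx=np.array([.9967,.0815]); by=np.array([-.0815,.9967]); B=np.array([.599,-.0055])
for v,z in ((118,.101),(124.5,.101),(124.5,.085),(148,.194)):
  p=onz(P,259,v,z,True); print(v,z,(p[:2]-B)@bx)
for v in range(186,216,1): print(v,cv2.imread('pics/w5.png')[v,225],cv2.imread('pics/w5.png')[v,293])
"
```

```text
118 0.101 -0.05472359234779284
124.5 0.101 -0.04801974317319706
124.5 0.085 -0.04666777995213657
148 0.194 -0.03885415930127892
186 [199 189 186] [193 186 181]
187 [200 190 185] [194 184 179]
188 [198 188 184] [191 183 178]
189 [200 189 187] [186 178 174]
190 [198 189 185] [188 177 175]
191 [196 188 182] [184 177 172]
192 [193 184 180] [186 176 172]
193 [190 184 177] [186 177 170]
194 [180 170 165] [184 174 169]
195 [151 138 130] [164 150 147]
196 [107  88  79] [125 108  99]
197 [75 50 34] [88 59 43]
198 [69 39 23] [78 47 23]
199 [66 35 17] [77 43 20]
200 [70 40 20] [77 45 17]
201 [69 39 21] [75 43 18]
202 [67 38 14] [77 46 23]
203 [69 39 18] [77 44 21]
204 [69 37 16] [79 47 26]
205 [77 42 18] [82 48 25]
206 [102  56  30] [102  57  28]
207 [121  67  29] [124  68  33]
208 [133  75  35] [137  75  35]
209 [141  83  49] [142  79  40]
210 [140  99  88] [143  92  77]
211 [135 133 151] [135 120 138]
212 [128 161 201] [126 154 191]
213 [124 174 220] [120 168 214]
214 [123 175 221] [120 170 217]
215 [122 175 220] [121 174 220]
```

```bash
python3 -c "
from h import *
P=optics.camera_params('wrist'); P['pose']=np.load('P5.npy')
bx=np.array([.9967,.0815]); by=np.array([-.0815,.9967]); B=np.array([.599,-.0055])
for v,z in ((206,.101),(195.8,.045),(206,.091),(210.5,.101)):
  p=onz(P,293,v,z,True); print(v,z,(p[:2]-B)@bx)
to(*(r.get_state()['position']+np.r_[-.0055*bx-.0013*by,0]),94.7)
"
```

```text
206 0.101 0.04023825368076557
195.8 0.045 0.04717305210075813
206 0.091 0.04397709000266598
210.5 0.101 0.04555346708718023
to 0.597 -0.026 0.262 a94.7: turn [ 0.  -0.   0.4] shift [ 0.55 -0.13  0.  ]
```

Request:
arm_command:
  plan:
    - [[0,0,0.4],[0.58,-0.13,0],255]
    - [[0,0,0.4],[0.58,-0.13,2],255]
    - [[0,0,0.4],[0.58,-0.13,4],255]
    - [[0,0,0.4],[0.58,-0.13,6],255]
    - [[0,0,0.4],[0.58,-0.13,7],255]
    - [[0,0,0.4],[0.58,-0.13,8],255]
    - [[0,0,0.4],[0.58,-0.13,9],255]
    - [[0,0,0.4],[0.58,-0.13,9.5],255]

```text
time: 14.4
position: [0.5962, -0.0268, 0.1668]
ee_rot: [0.127, -3.139, -0.0]
contact_force: [0.5, -0.4, -0.5]
width: 0.0052
grip_force: 60.5
```

```bash
python3 -c "
from h import *
im,P=snap('wrist','w6.png'); s=r.get_state(); print(s['position'],s['contact_force'])
cv2.imwrite('pics/w6b.png',im[60:384])
"
```

```text
[ 0.59589415 -0.02674819  0.16636644] [ 0.4453753   0.89459059 -0.83606456]
```

View pics/w6b.png

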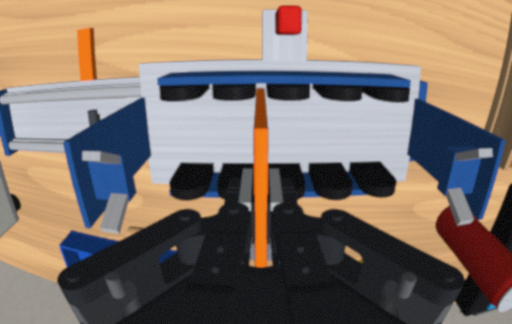

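The plaque sits in the gap (col 260) with its near edge at row 88, just inside the front rail. Going down.

Request:
arm_command:
  plan:
    - [[0,0,0],[0,0,1],255]
    - [[0,0,0],[0,0,2],255]
    - [[0,0,0],[0,0,3],255]
    - [[0,0,0],[0,0,4],255]
    - [[0,0,0],[0,0,4.5],255]
    - [[0,0,0],[0,0,4.8],255]
    - [[0,0,0],[0,0,5],255]
    - [[0,0,0],[0,0,5],255]

```text
time: 15.45
position: [0.5964, -0.0269, 0.1174]
ee_rot: [-0.127, 3.139, -0.0]
contact_force: [0.4, -0.2, -0.7]
width: 0.0053
grip_force: 60.5
```

Request:
arm_command:
  plan:
    - [[0,0,0],[0,0,0.1],255]
    - [[0,0,0],[0,0,0.2],255]
    - [[0,0,0],[0,0,0.3],255]
    - [[0,0,0],[0,0,0.35],255]
    - [[0,0,0],[0,0,0.4],255]
    - [[0,0,0],[0,0,0.45],255]
    - [[0,0,0],[0,0,0.5],255]
    - [[0,0,0],[0,0,0.5],255]

```text
time: 16.45
position: [0.5963, -0.0269, 0.1139]
ee_rot: [-0.127, 3.139, -0.0]
contact_force: [-2.8, 0.4, 9.4]
width: 0.0049
grip_force: 62.2
```

Request:
arm_command:
  plan:
    - [[0,0,0],[0,0,-0.15],180]
    - [[0,0,0],[0,0,-0.15],180]
    - [[0,0,0],[0,0,-0.15],180]
    - [[0,0,0],[0,0,-1],180]
    - [[0,0,0],[0,0,-3],180]
    - [[0,0,0],[0,0,-7],180]
    - [[0,0,0],[0,0,-11],180]
    - [[0,0,0],[0,0,-14],180]

```text
time: 17.45
position: [0.5968, -0.0269, 0.2547]
ee_rot: [-0.127, 3.137, -0.001]
contact_force: [0.3, 0.6, 0.5]
width: 0.025
grip_force: 0.0
```

```bash
python3 -c "
from h import *
im,P=snap('top','t2.png'); cv2.imwrite('pics/t2b.png',cv2.resize(im[130:250,100:375],(800,349)))
to(.5517,.3401,.254,172.7)"
```

```text
to 0.552 0.340 0.254 a172.7: turn [ -0.5   0.3 -78.1] shift [ 1.75 37.01  0.35]
```

View pics/t2b.png

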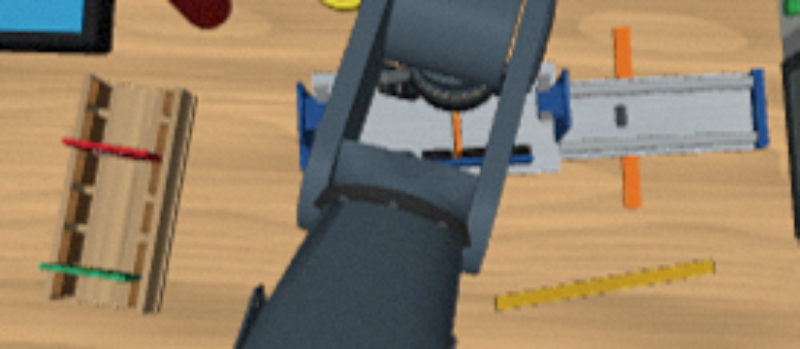

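The orange plaque stands in its slot (458,135); red and green are still in the rack. Next is red.

Request:
arm_command:
  plan:
    - [[0,0,-10],[0.2,4.5,0],180]
    - [[0,0,-20],[0.4,9.5,0],180]
    - [[0,0,-30],[0.6,14.5,0],180]
    - [[0,0,-40],[0.8,19.5,0],180]
    - [[0,0,-50],[1,24.5,0],180]
    - [[0,0,-60],[1.3,29.5,0],180]
    - [[0,0,-70],[1.6,34,0],180]
    - [[0,0,-78.1],[1.75,37,0],180]

```text
time: 18.5
position: [0.5481, 0.3427, 0.2521]
ee_rot: [2.084, -2.351, -0.0]
contact_force: [0.4, -1.0, 0.1]
width: 0.0251
grip_force: 0.0
```

Request:
arm_command:
  plan:
    - [[0,0,0],[0,0,0],180]
    - [[0,0,0],[0,0,2],180]
    - [[0,0,0],[0,0,5],180]
    - [[0,0,0],[0,0,8],180]
    - [[0,0,0],[0,0,10],180]
    - [[0,0,0],[0,0,11],180]
    - [[0,0,0],[0,0,11],180]
    - [[0,0,0],[0,0,11],180]

```text
time: 19.5
position: [0.5498, 0.3405, 0.1434]
ee_rot: [-2.074, 2.357, -0.001]
contact_force: [-1.1, -0.5, 1.0]
width: 0.0252
grip_force: 0.0
```

```bash
python3 -c "
from h import *
im,P=snap('wrist','w7.png'); s=r.get_state(); print(s['position'],s['contact_force'])
cv2.imwrite('pics/w7b.png',im[130:384])
to(.5517,.3401,.084,172.7)"
```

```text
[0.54977476 0.3406354  0.14347782] [-0.52048975 -0.71891153  0.51732948]
to 0.552 0.340 0.084 a172.7: turn [-0.1  0.1  0. ] shift [ 0.03 -0.19  5.95]
```

View pics/w7b.png

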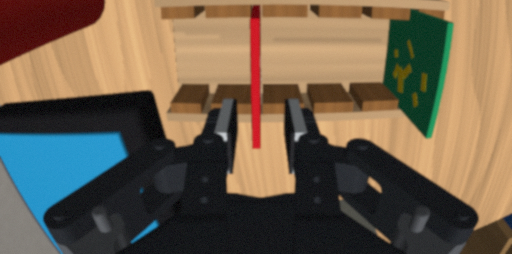

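Red edge at col 255, fingers centred on 260, so a 2 mm correction is needed, as computed.

Request:
arm_command:
  plan:
    - [[0,0,0],[0,-0.2,1],180]
    - [[0,0,0],[0,-0.2,2.5],180]
    - [[0,0,0],[0,-0.2,4],180]
    - [[0,0,0],[0,-0.2,5.2],180]
    - [[0,0,0],[0,-0.2,5.9],180]
    - [[0,0,0],[0,-0.2,5.9],255]
    - [[0,0,0],[0,-0.2,5.9],255]
    - [[0,0,0],[0,-0.2,5.9],255]

```text
time: 20.55
position: [0.5515, 0.3404, 0.0839]
ee_rot: [-2.075, 2.357, -0.001]
contact_force: [0.2, -0.4, -1.6]
width: 0.0047
grip_force: 60.7
```

Request:
arm_command:
  plan:
    - [[0,0,0],[0,0,0],255]
    - [[0,0,0],[0,0,-1],255]
    - [[0,0,0],[0,0,-3],255]
    - [[0,0,0],[0,0,-6],255]
    - [[0,0,0],[0,0,-9.5],255]
    - [[0,0,0],[0,0,-13],255]
    - [[0,0,0],[0,0,-16.5],255]
    - [[0,0,0],[0,0,-18],255]

```text
time: 21.55
position: [0.5513, 0.3407, 0.2664]
ee_rot: [-2.074, 2.355, -0.001]
contact_force: [-0.8, 0.3, -0.3]
width: 0.005
grip_force: 60.8
```

```bash
python3 -c "
from h import *
s=r.get_state(); print(s['position'],s['contact_force'],s['width'])
to(.5987,.0155,.262,94.7)"
```

```text
[0.55126098 0.34073371 0.26643377] [-0.7982417   0.30849921 -0.2718224 ] 0.004951195299042442
to 0.599 0.015 0.262 a94.7: turn [-0.1  0.2 78. ] shift [31.66 -8.82  0.4 ]
```

Request:
arm_command:
  plan:
    - [[0,0,10],[3.5,-1,0],255]
    - [[0,0,20],[8,-2.2,0],255]
    - [[0,0,30],[12.5,-3.5,0],255]
    - [[0,0,40],[17,-4.8,0],255]
    - [[0,0,50],[21.5,-6,0],255]
    - [[0,0,60],[26,-7.2,0],255]
    - [[0,0,70],[29.5,-8.2,0],255]
    - [[0,0,78],[31.6,-8.8,0.4],255]

```text
time: 22.55
position: [0.5978, 0.0139, 0.2589]
ee_rot: [0.119, -3.138, -0.001]
contact_force: [0.2, 0.7, -0.7]
width: 0.0052
grip_force: 60.7
```

Request:
arm_command:
  plan:
    - [[0,0,0],[0,0,0],255]
    - [[0,0,0],[0,0,0],255]
    - [[0,0,0],[0,0,0],255]
    - [[0,0,0],[0,0,2],255]
    - [[0,0,0],[0,0,4],255]
    - [[0,0,0],[0,0,6],255]
    - [[0,0,0],[0,0,7],255]
    - [[0,0,0],[0,0,7],255]

```text
time: 23.55
position: [0.5978, 0.0164, 0.1888]
ee_rot: [0.132, -3.137, -0.001]
contact_force: [0.8, 0.2, -0.1]
width: 0.0052
grip_force: 60.7
```

```bash
cat > chk.py <<'E'
from h import *
import sys
im,P=snap('wrist',sys.argv[1]+'.png'); s=r.get_state(); print(s['position'],s['contact_force'])
cv2.imwrite(f'pics/{sys.argv[1]}b.png',im[60:384])
bx=np.array([.9967,.0815]); by=np.array([-.0815,.9967]); B=np.array([.599,-.0055])
# near bottom corner of held plaque: scan up the plaque's column
hsv=cv2.cvtColor(im,cv2.COLOR_BGR2HSV).astype(int); c=260
sat=hsv[:,c-1:c+2,1].mean(1)
print('sat',[(v,int(sat[v]),int(hsv[v,c,0])) for v in range(118,165,3)])
to(*[float(a) for a in sys.argv[2:6]])
E
python3 chk.py w8 .5987 .0155 .1665 94.7
```

```text
[0.59847105 0.01615865 0.18957567] [ 0.6969015  -0.27637564 -0.12165817]
sat [(118, 18, 109), (121, 17, 111), (124, 116, 109), (127, 191, 108), (130, 190, 108), (133, 78, 110), (136, 18, 111), (139, 23, 167), (142, 208, 178), (145, 226, 176), (148, 232, 2), (151, 223, 179), (154, 224, 177), (157, 227, 178), (160, 218, 179), (163, 239, 178)]
to 0.599 0.015 0.167 a94.7: turn [-0.   0.   0.1] shift [-0.02 -0.07  2.31]
```

View pics/w8b.png

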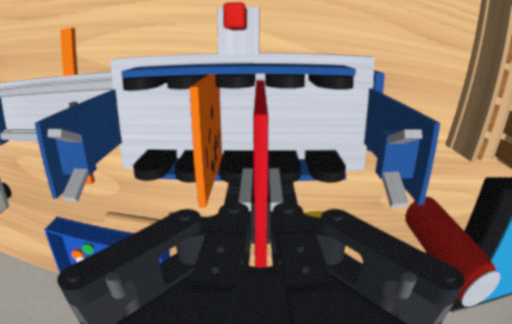

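The gap and the red plaque line up at col 260; the orange one stands at left.

```bash
python3 -c "
from h import *
P=optics.camera_params('wrist')
bx=np.array([.9967,.0815]); by=np.array([-.0815,.9967]); B=np.array([.599,-.0055])
p=onz(P,260.5,140.3,.1212,True)[:2]-B; print(p@bx,p@by)
p=onz(P,260,133,.083,True)[:2]-B; print(p@bx,p@by)"
```

```text
-0.04457156960072581 0.02055825263047643
-0.045513981206384425 0.020167571533872816
```

Request:
arm_command:
  plan:
    - [[0,0,0],[0,-0.03,1],255]
    - [[0,0,0],[0,-0.03,2],255]
    - [[0,0,0],[0,-0.03,3],255]
    - [[0,0,0],[0,-0.03,4],255]
    - [[0,0,0],[0,-0.03,5],255]
    - [[0,0,0],[0,-0.03,6],255]
    - [[0,0,0],[0,-0.03,6.8],255]
    - [[0,0,0],[0,-0.03,7],255]

```text
time: 24.6
position: [0.5981, 0.0154, 0.1186]
ee_rot: [0.13, -3.138, -0.0]
contact_force: [-0.4, 0.0, 0.7]
width: 0.0048
grip_force: 60.7
```

Request:
arm_command:
  plan:
    - [[0,0,0],[0,0,0.1],255]
    - [[0,0,0],[0,0,0.2],255]
    - [[0,0,0],[0,0,0.3],255]
    - [[0,0,0],[0,0,0.35],255]
    - [[0,0,0],[0,0,0.4],255]
    - [[0,0,0],[0,0,0.45],255]
    - [[0,0,0],[0,0,0.5],255]
    - [[0,0,0],[0,0,0.5],255]

```text
time: 25.6
position: [0.5983, 0.0154, 0.1143]
ee_rot: [0.13, -3.139, -0.0]
contact_force: [0.6, 0.2, -0.4]
width: 0.0054
grip_force: 60.7
```

Request:
arm_command:
  plan:
    - [[0,0,0],[0,0,0.1],255]
    - [[0,0,0],[0,0,0.15],255]
    - [[0,0,0],[0,0,0.1],180]
    - [[0,0,0],[0,0,0],180]
    - [[0,0,0],[0,0,0],180]
    - [[0,0,0],[0,0,-1],180]
    - [[0,0,0],[0,0,-4],180]
    - [[0,0,0],[0,0,-8],180]

```text
time: 26.6
position: [0.5977, 0.0155, 0.1948]
ee_rot: [0.13, -3.137, -0.001]
contact_force: [0.2, 0.9, 0.2]
width: 0.025
grip_force: 0.0
```

```bash
python3 -c "
from h import *
s=r.get_state(); print(s['position'],s['contact_force'],s['width'])
to(.4207,.357,.26,172.7)"
```

```text
[0.5976606  0.01547139 0.19484182] [0.17382527 0.93785077 0.20657078] 0.025014178267637563
to 0.421 0.357 0.260 a172.7: turn [  0.1  -0.1 -78. ] shift [14.83 35.5  -6.47]
```

Request:
arm_command:
  plan:
    - [[0,0,0],[0,0,-4],180]
    - [[0,0,-9],[1.5,3.5,-6.5],180]
    - [[0,0,-19],[3.5,8.5,-6.5],180]
    - [[0,0,-29],[5.5,13.5,-6.5],180]
    - [[0,0,-39],[7.5,18.5,-6.5],180]
    - [[0,0,-49],[9.5,23.5,-6.5],180]
    - [[0,0,-59],[11.5,28,-6.5],180]
    - [[0,0,-69],[13.5,32.5,-6.5],180]

```text
time: 27.6
position: [0.4361, 0.3296, 0.2602]
ee_rot: [-1.891, 2.507, -0.0]
contact_force: [1.2, -0.2, -0.1]
width: 0.025
grip_force: 0.0
```

```bash
python3 -c "
from h import *
to(.4207,.357,.145,172.7)"
```

```text
to 0.421 0.357 0.145 a172.7: turn [-0.1  0.  -8.6] shift [-2.2   2.24 11.52]
```

Request:
arm_command:
  plan:
    - [[0,0,-5],[-1.5,1.5,0],180]
    - [[0,0,-8.6],[-2.2,2.25,2],180]
    - [[0,0,-8.6],[-2.2,2.25,5],180]
    - [[0,0,-8.6],[-2.2,2.25,8],180]
    - [[0,0,-8.6],[-2.2,2.25,10.5],180]
    - [[0,0,-8.6],[-2.2,2.25,11.5],180]
    - [[0,0,-8.6],[-2.2,2.25,11.5],180]
    - [[0,0,-8.6],[-2.2,2.25,11.5],180]

```text
time: 28.6
position: [0.4223, 0.356, 0.1454]
ee_rot: [-2.067, 2.363, -0.001]
contact_force: [-0.1, 0.1, 0.4]
width: 0.0254
grip_force: 0.0
```

```bash
python3 -c "
from h import *
im,P=snap('wrist','w9.png'); s=r.get_state(); print(s['position'],s['contact_force'])
h=cv2.cvtColor(im,cv2.COLOR_BGR2HSV).astype(int)
for v in (160,200,240): print(v,[(c,h[v,c,0],h[v,c,1]) for c in range(240,282,3)])
print([(c,h[250,c,2]) for c in range(200,320,4)])
to(.4207,.357,.084,172.7)"
```

```text
[0.42227105 0.35601593 0.14551625] [ 0.45180567 -0.74488205  0.20634431]
160 [(240, np.int64(15), np.int64(97)), (243, np.int64(17), np.int64(101)), (246, np.int64(16), np.int64(98)), (249, np.int64(15), np.int64(98)), (252, np.int64(15), np.int64(102)), (255, np.int64(33), np.int64(80)), (258, np.int64(76), np.int64(192)), (261, np.int64(76), np.int64(201)), (264, np.int64(69), np.int64(131)), (267, np.int64(16), np.int64(98)), (270, np.int64(16), np.int64(102)), (273, np.int64(16), np.int64(100)), (276, np.int64(15), np.int64(99)), (279, np.int64(17), np.int64(101))]
200 [(240, np.int64(16), np.int64(100)), (243, np.int64(16), np.int64(101)), (246, np.int64(16), np.int64(99)), (249, np.int64(17), np.int64(103)), (252, np.int64(16), np.int64(99)), (255, np.int64(20), np.int64(91)), (258, np.int64(75), np.int64(183)), (261, np.int64(75), np.int64(191)), (264, np.int64(71), np.int64(145)), (267, np.int64(17), np.int64(99)), (270, np.int64(17), np.int64(99)), (273, np.int64(17), np.int64(101)), (276, np.int64(16), np.int64(101)), (279, np.int64(16), np.int64(99))]
240 [(240, np.int64(1
[... 509 characters left out ...]
, (204, np.int64(165)), (208, np.int64(23)), (212, np.int64(27)), (216, np.int64(33)), (220, np.int64(83)), (224, np.int64(81)), (228, np.int64(66)), (232, np.int64(14)), (236, np.int64(57)), (240, np.int64(176)), (244, np.int64(177)), (248, np.int64(174)), (252, np.int64(176)), (256, np.int64(155)), (260, np.int64(142)), (264, np.int64(131)), (268, np.int64(176)), (272, np.int64(178)), (276, np.int64(179)), (280, np.int64(178)), (284, np.int64(92)), (288, np.int64(15)), (292, np.int64(50)), (296, np.int64(83)), (300, np.int64(84)), (304, np.int64(49)), (308, np.int64(27)), (312, np.int64(29)), (316, np.int64(148))]
to 0.421 0.357 0.084 a172.7: turn [-0.1  0.1 -0.4] shift [-0.07  0.18  6.15]
```

Request:
arm_command:
  plan:
    - [[0,0,-0.4],[-0.07,0,1],180]
    - [[0,0,-0.4],[-0.07,0,2.5],180]
    - [[0,0,-0.4],[-0.07,0,4],180]
    - [[0,0,-0.4],[-0.07,0,5.4],180]
    - [[0,0,-0.4],[-0.07,0,6.1],180]
    - [[0,0,-0.4],[-0.07,0,6.1],255]
    - [[0,0,-0.4],[-0.07,0,6.1],255]
    - [[0,0,-0.4],[-0.07,0,6.1],255]

```text
time: 29.65
position: [0.4219, 0.3564, 0.0838]
ee_rot: [-2.076, 2.357, -0.0]
contact_force: [-0.2, 0.9, -0.2]
width: 0.0051
grip_force: 60.6
```

Request:
arm_command:
  plan:
    - [[0,0,0],[0,0,0],255]
    - [[0,0,0],[0,0,-1],255]
    - [[0,0,0],[0,0,-3],255]
    - [[0,0,0],[0,0,-6],255]
    - [[0,0,0],[0,0,-9.5],255]
    - [[0,0,0],[0,0,-13],255]
    - [[0,0,0],[0,0,-16.5],255]
    - [[0,0,0],[0,0,-18],255]

```text
time: 30.65
position: [0.4224, 0.3567, 0.2661]
ee_rot: [-2.073, 2.354, -0.002]
contact_force: [0.5, -0.6, -1.1]
width: 0.0052
grip_force: 60.7
```

```bash
python3 -c "
from h import *
s=r.get_state(); print(s['position'],s['contact_force'],s['width'])
to(.5953,.0574,.262,94.7)"
```

```text
[0.42237288 0.35673364 0.26613304] [ 0.47486574 -0.5598281  -1.05667619] 0.005207707551923537
to 0.595 0.057 0.262 a94.7: turn [-0.1  0.3 78. ] shift [ 27.51 -20.93   0.42]
```

Request:
arm_command:
  plan:
    - [[0,0,10],[3,-2.3,0],255]
    - [[0,0,20],[6.5,-5,0],255]
    - [[0,0,30],[10.5,-8,0],255]
    - [[0,0,40],[14.5,-11,0],255]
    - [[0,0,50],[18.5,-14,0],255]
    - [[0,0,60],[22,-17,0],255]
    - [[0,0,70],[25.5,-19.5,0],255]
    - [[0,0,78],[27.5,-20.9,0.4],255]

```text
time: 31.65
position: [0.5949, 0.0548, 0.2588]
ee_rot: [0.119, -3.139, 0.0]
contact_force: [0.3, 0.2, -1.1]
width: 0.005
grip_force: 60.6
```

Request:
arm_command:
  plan:
    - [[0,0,0],[0,0,0],255]
    - [[0,0,0],[0,0,0],255]
    - [[0,0,0],[0,0,0],255]
    - [[0,0,0],[0,0,2],255]
    - [[0,0,0],[0,0,4],255]
    - [[0,0,0],[0,0,6],255]
    - [[0,0,0],[0,0,7],255]
    - [[0,0,0],[0,0,7],255]

```text
time: 32.65
position: [0.5936, 0.0577, 0.1889]
ee_rot: [0.132, -3.138, -0.0]
contact_force: [-0.3, 0.1, -0.1]
width: 0.0051
grip_force: 60.6
```

```bash
python3 chk.py w10 .5953 .0574 .1895 94.7; python3 -c "
from h import *
im=cv2.imread('pics/w10.png'); g=im.max(2)
for v in (124,127,130,133,136): print(v,' '.join(f'{x}' for x in g[v,245:277]))
h=cv2.cvtColor(im,cv2.COLOR_BGR2HSV).astype(int)
for v in (150,190,230): print(v,[(c,h[v,c,0],h[v,c,1]) for c in range(246,276,3)])"
```

```text
[0.59423891 0.05748195 0.18963032] [ 0.05056592 -0.0741245  -0.63284865]
sat [(118, 17, 110), (121, 17, 110), (124, 67, 110), (127, 187, 107), (130, 187, 109), (133, 136, 110), (136, 22, 108), (139, 25, 92), (142, 195, 76), (145, 208, 77), (148, 204, 76), (151, 191, 75), (154, 185, 75), (157, 192, 76), (160, 202, 76), (163, 191, 74)]
to 0.595 0.057 0.190 a94.7: turn [-0.   0.   0.1] shift [-0.11 -0.02  0.01]
124 124 123 124 123 123 125 125 122 124 123 123 121 123 123 121 122 122 124 126 123 125 124 126 124 123 124 122 121 120 125 124 126
127 116 118 118 119 121 119 117 119 121 123 120 120 119 122 120 120 118 121 120 120 121 121 120 121 120 118 119 120 120 118 118 119
130 154 155 154 151 153 152 154 153 155 156 158 157 155 155 154 155 155 158 155 154 155 156 155 154 157 156 157 156 156 154 155 152
133 143 147 146 145 144 145 145 146 147 148 151 157 161 163 161 162 161 165 160 159 152 149 148 148 150 146 148 146 148 146 144 147
136 41 40 40 32 39 37 40 36 39 56 104 162 198 209 211 209 211 211 204 185 133 79 45 34 38 39 38 40 39 41 36 39
150 [(246, np.int64(111), np.int64(17)), (249, np
[... 339 characters left out ...]
 np.int64(19)), (249, np.int64(111), np.int64(17)), (252, np.int64(99), np.int64(20)), (255, np.int64(75), np.int64(192)), (258, np.int64(75), np.int64(190)), (261, np.int64(76), np.int64(193)), (264, np.int64(75), np.int64(190)), (267, np.int64(75), np.int64(130)), (270, np.int64(112), np.int64(18)), (273, np.int64(113), np.int64(19))]
230 [(246, np.int64(105), np.int64(10)), (249, np.int64(108), np.int64(13)), (252, np.int64(81), np.int64(23)), (255, np.int64(76), np.int64(197)), (258, np.int64(76), np.int64(193)), (261, np.int64(75), np.int64(191)), (264, np.int64(75), np.int64(191)), (267, np.int64(75), np.int64(179)), (270, np.int64(98), np.int64(11)), (273, np.int64(98), np.int64(10))]
```

View pics/w10b.png

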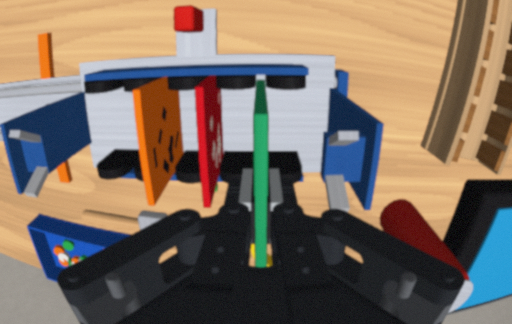

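The green plaque is lined up on its gap (col 260), with the two placed plaques upright at left. Lowering.

Request:
arm_command:
  plan:
    - [[0,0,0],[-0.05,0,1],255]
    - [[0,0,0],[-0.05,0,2],255]
    - [[0,0,0],[-0.05,0,3],255]
    - [[0,0,0],[-0.05,0,4],255]
    - [[0,0,0],[-0.05,0,5],255]
    - [[0,0,0],[-0.05,0,6],255]
    - [[0,0,0],[-0.05,0,6.8],255]
    - [[0,0,0],[-0.05,0,7],255]

```text
time: 33.7
position: [0.5945, 0.0571, 0.1187]
ee_rot: [0.13, -3.138, -0.0]
contact_force: [-0.5, -0.5, -0.4]
width: 0.0049
grip_force: 60.7
```

Request:
arm_command:
  plan:
    - [[0,0,0],[0,0,0.1],255]
    - [[0,0,0],[0,0,0.2],255]
    - [[0,0,0],[0,0,0.3],255]
    - [[0,0,0],[0,0,0.35],255]
    - [[0,0,0],[0,0,0.4],255]
    - [[0,0,0],[0,0,0.45],255]
    - [[0,0,0],[0,0,0.5],255]
    - [[0,0,0],[0,0,0.5],255]

```text
time: 34.7
position: [0.5946, 0.0571, 0.1143]
ee_rot: [0.13, -3.139, -0.0]
contact_force: [0.3, 0.1, -0.8]
width: 0.0052
grip_force: 60.7
```

Request:
arm_command:
  plan:
    - [[0,0,0],[0,0,0.1],255]
    - [[0,0,0],[0,0,0.15],255]
    - [[0,0,0],[0,0,0.1],180]
    - [[0,0,0],[0,0,0],180]
    - [[0,0,0],[0,0,0],180]
    - [[0,0,0],[0,0,-1],180]
    - [[0,0,0],[0,0,-5],180]
    - [[0,0,0],[0,0,-10],180]

```text
time: 35.7
position: [0.5939, 0.0571, 0.215]
ee_rot: [0.13, -3.137, -0.0]
contact_force: [1.3, 0.3, -0.2]
width: 0.0249
grip_force: 0.0
```

```bash
python3 -c "
from h import *
s=r.get_state(); print(s['position'],s['contact_force'],s['width'])
im,P=snap('top','t3.png')
hsv=cv2.cvtColor(im,cv2.COLOR_BGR2HSV); m=cv2.inRange(hsv,(20,120,80),(32,255,255)); m[:205]=0;m[260:]=0
cs=[c for c in cv2.findContours(m,cv2.RETR_EXTERNAL,cv2.CHAIN_APPROX_NONE)[0] if cv2.contourArea(c)>40]
for c in cs:
  b=cv2.boxPoints(cv2.minAreaRect(c)); q=[onz(P,*k,.016)[:2] for k in b]; i=max(range(4),key=lambda i:np.linalg.norm(q[i]-q[i-1])); d=q[i]-q[i-1]
  print(cv2.contourArea(c),np.mean(q,0),np.linalg.norm(d),np.degrees(np.arctan2(d[1],d[0]))%180)
to(.4238,-.1989,.25,11.2)"
```

```text
[0.5939311  0.05710203 0.21496074] [ 1.33182864  0.31816529 -0.24074957] 0.024944373995617355
292.5 [ 0.44757778 -0.21348032] 0.24883713328782503 101.30951532652814
to 0.424 -0.199 0.250 a11.2: turn [ 0.4  0.7 83.5] shift [ 19.5  -24.05  -2.89]
```

```bash
python3 -c "
from h import *
to(.4476,-.2135,.22,11.3)"
```

```text
to 0.448 -0.213 0.220 a11.3: turn [ 0.4  0.7 83.4] shift [ 17.29 -25.7    0.14]
```

Request:
arm_command:
  plan:
    - [[0,0,10],[2,-3,-2],180]
    - [[0,0,20],[4.5,-6.5,-3],150]
    - [[0,0,30],[7,-10,-3],120]
    - [[0,0,40],[9.5,-14,-3],120]
    - [[0,0,50],[12,-18,-3],120]
    - [[0,0,60],[14.5,-21.5,-2],120]
    - [[0,0,70],[16.5,-24.5,-1],120]
    - [[0,0,80],[17.3,-25.7,0],120]

```text
time: 36.75
position: [0.4428, -0.2152, 0.2148]
ee_rot: [1.927, 2.479, -0.0]
contact_force: [-0.2, 0.3, 0.0]
width: 0.0453
grip_force: 0.0
```

Request:
arm_command:
  plan:
    - [[0,0,3],[0,0,0],120]
    - [[0,0,3],[0,0,0],120]
    - [[0,0,3],[0,0,0],120]
    - [[0,0,3],[0,0,0],120]
    - [[0,0,3],[0,0,0],120]
    - [[0,0,3],[0,0,0],120]
    - [[0,0,3],[0,0,0],120]
    - [[0,0,3],[0,0,0],120]

```text
time: 37.75
position: [0.4434, -0.2133, 0.2143]
ee_rot: [-1.983, -2.437, 0.0]
contact_force: [1.1, 1.1, 0.5]
width: 0.0449
grip_force: 0.0
```

```bash
python3 -c "
from h import *
im,P=snap('wrist','w11.png'); s=r.get_state(); print(s['position'],s['width'])
hsv=cv2.cvtColor(im,cv2.COLOR_BGR2HSV); m=cv2.inRange(hsv,(18,120,80),(32,255,255)); m[260:]=0
c=max(cv2.findContours(m,cv2.RETR_EXTERNAL,cv2.CHAIN_APPROX_NONE)[0],key=cv2.contourArea)
q=np.array([onz(P,*k[0],.012,True)[:2] for k in c]).astype(np.float32)
(ce,sz,an)=cv2.minAreaRect(q); print(ce,sz,an,cv2.contourArea(c))
b=cv2.boxPoints((ce,sz,an)); i=max(range(4),key=lambda i:np.linalg.norm(b[i]-b[i-1])); d=b[i]-b[i-1]; a=np.degrees(np.arctan2(d[1],d[0]))%180; print(a)
cv2.imwrite('pics/w11b.png',im)
to(ce[0],ce[1],.0,a-90)"
```

```text
[ 0.4434265  -0.21333963  0.2142941 ] 0.045315335671374905
(0.4479029178619385, -0.2167474627494812) (0.017541229724884033, 0.2542914152145386) 11.323051452636719 2640.0
101.323044
to 0.448 -0.217 0.000 a11.3: turn [-0.  -0.   0.4] shift [-0.42  0.37 21.43]
```

View pics/w11b.png

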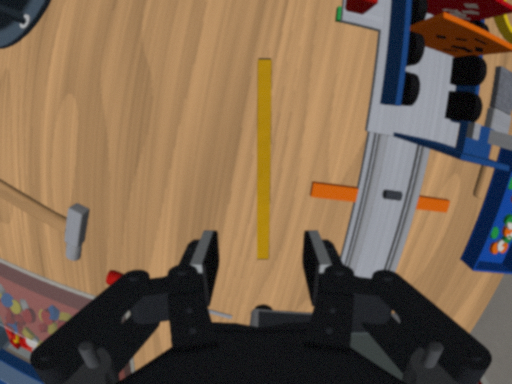

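The keeper lies between the fingers' planes, (264,60)–(263,258), centred at about (0.448,-0.216). I descend on it.

Request:
arm_command:
  plan:
    - [[0,0,0.4],[-0.4,0.35,4],120]
    - [[0,0,0.4],[-0.4,0.35,9],120]
    - [[0,0,0.4],[-0.4,0.35,13],120]
    - [[0,0,0.4],[-0.4,0.35,16],120]
    - [[0,0,0.4],[-0.4,0.35,18.5],120]
    - [[0,0,0.4],[-0.4,0.35,20],120]
    - [[0,0,0.4],[-0.4,0.35,20.8],120]
    - [[0,0,0.4],[-0.4,0.35,20.8],120]

```text
time: 38.8
position: [0.4478, -0.2166, 0.0063]
ee_rot: [-1.991, -2.43, 0.0]
contact_force: [0.9, 1.1, 0.6]
width: 0.0453
grip_force: 0.0
```

```bash
python3 -c "
from h import *
s=r.get_state(); print(s['position'],s['width'],s['contact_force'])
to(.448,-.2162,.004,11.3)"
```

```text
[ 0.44777903 -0.21657809  0.00626898] 0.045348574644125034 [0.91650037 1.10408091 0.61218339]
to 0.448 -0.216 0.004 a11.3: turn [-0. -0.  0.] shift [0.03 0.03 0.23]
```

Request:
arm_command:
  plan:
    - [[0,0,0],[0,0,0.25],120]
    - [[0,0,0],[0,0,0.25],255]
    - [[0,0,0],[0,0,0.25],255]
    - [[0,0,0],[0,0,0.25],255]
    - [[0,0,0],[0,0,0.25],255]
    - [[0,0,0],[0,0,0.25],255]
    - [[0,0,0],[0,0,-1],255]
    - [[0,0,0],[0,0,-3],255]

```text
time: 39.8
position: [0.447, -0.216, 0.0363]
ee_rot: [-1.99, -2.428, -0.0]
contact_force: [1.2, 0.8, -3.5]
width: 0.0139
grip_force: 59.4
```

Request:
arm_command:
  plan:
    - [[0,0,0],[0,0,-4],255]
    - [[0,0,0],[0,0,-8],255]
    - [[0,0,0],[0,0,-12],255]
    - [[0,0,0],[0,0,-16],255]
    - [[0,0,0],[0,0,-19],255]
    - [[0,0,0],[0,0,-21],255]
    - [[0,0,0],[0,0,-22],255]
    - [[0,0,0],[0,0,-22],255]

```text
time: 40.8
position: [0.4475, -0.2163, 0.2565]
ee_rot: [1.991, 2.43, 0.0]
contact_force: [-0.6, 0.0, -3.4]
width: 0.0144
grip_force: 59.5
```

```bash
python3 -c "
from h import *
s=r.get_state(); print(s['position'],s['width'],s['contact_force'],s['moment'])
to(.599,-.0055,.245,4.7)"
```

```text
[ 0.44746166 -0.21630159  0.25649083] 0.014410650757467407 [-0.59538501  0.03517286 -3.40720911] [-0.00322706  0.01229128 -0.0163994 ]
to 0.599 -0.005 0.245 a4.7: turn [0.  0.  6.6] shift [17.69 19.    1.15]
```

Request:
arm_command:
  plan:
    - [[0,0,1],[2,2,0],255]
    - [[0,0,2],[5,5,0],255]
    - [[0,0,3],[8,8.5,0],255]
    - [[0,0,4],[11,12,0],255]
    - [[0,0,5],[14,15,0],255]
    - [[0,0,6],[16.5,17.5,0],255]
    - [[0,0,6.6],[17.7,19,0],255]
    - [[0,0,6.6],[17.7,19,0],255]

```text
time: 41.8
position: [0.5988, -0.0043, 0.2544]
ee_rot: [-2.123, -2.312, 0.003]
contact_force: [0.5, -1.0, -3.9]
width: 0.0145
grip_force: 59.5
```

Request:
arm_command:
  plan:
    - [[0,0,0],[0,0,0],255]
    - [[0,0,0],[0,0,0],255]
    - [[0,0,0],[0,0,0],255]
    - [[0,0,0],[0,0,0],255]
    - [[0,0,0],[0,0,0],255]
    - [[0,0,0],[0,0,0],255]
    - [[0,0,0],[0,0,0],255]
    - [[0,0,0],[0,0,0],255]

```text
time: 42.8
position: [0.5992, -0.0056, 0.2563]
ee_rot: [2.128, 2.311, 0.0]
contact_force: [0.5, 0.2, -3.5]
width: 0.0139
grip_force: 59.5
```

```bash
python3 -c "
from h import *
im,P=snap('wrist','w12.png'); s=r.get_state(); print(s['position']); np.save('P12.npy',P['pose'])
cv2.imwrite('pics/w12b.png',cv2.resize(im,(800,600)))
to(.599,-.0055,.20,4.7)"
```

```text
[ 0.59917821 -0.00559207  0.2562785 ]
to 0.599 -0.005 0.200 a4.7: turn [-0.  0.  0.] shift [ 0.01 -0.02  5.63]
```

View pics/w12b.png

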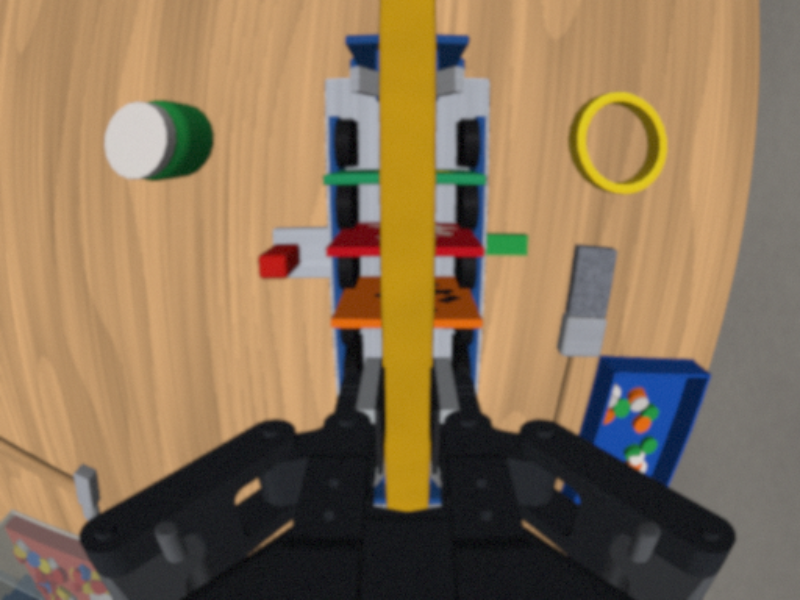

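The bar hangs centred over the forks (bar 382–435, fork tips 350–465), and the three plaques stand upright beneath it. I check the endwise fit.

```bash
python3 -c "
from h import *
P=optics.camera_params('wrist'); P['pose']=np.load('P12.npy'); S=1.5625
print(np.array(P['pose'])[:3,3])
bx=np.array([.9967,.0815]); by=np.array([-.0815,.9967]); B=np.array([.599,-.0055])
def f(u,v,z): p=onz(P,u/S,v/S,z,True)[:2]-B; return np.round(1e3*np.array([p@bx,p@by]),1)
print('bar far end',f(408,511,.268),f(408,511,.252))
print('bar edges mid',f(408.5,100,.268),f(408.5,300,.268),f(408.5,480,.268))
print('near endwall top',f(408,37,.181),f(408,37,.157), 'plate end',f(408,80,.045))
print('fork tips',f(350,80,.181),f(466,80,.181))
"
```

```text
[0.59316771 0.06824144 0.39986118]
bar far end [  0.9 -52.6] [  0.9 -67.9]
bar edges mid [ 0.7 89.9] [ 0.8 31.6] [  1.  -36.7]
near endwall top [  0.7 131.1] [  0.7 137.4] plate end [  1.1 132.3]
fork tips [-26.1 110.4] [ 27.6 110.5]
```

Request:
arm_command:
  plan:
    - [[0,0,0],[0,0,1.5],255]
    - [[0,0,0],[0,0,3],255]
    - [[0,0,0],[0,0,4.5],255]
    - [[0,0,0],[0,0,6],255]
    - [[0,0,0],[0,0,7],255]
    - [[0,0,0],[0,0,8],255]
    - [[0,0,0],[0,0,8.7],255]
    - [[0,0,0],[0,0,8.8],255]

```text
time: 43.85
position: [0.599, -0.0056, 0.1679]
ee_rot: [-2.127, -2.311, 0.001]
contact_force: [0.9, 0.8, -3.8]
width: 0.0138
grip_force: 59.5
```

Request:
arm_command:
  plan:
    - [[0,0,0],[0,0,0.1],255]
    - [[0,0,0],[0,0,0.2],255]
    - [[0,0,0],[0,0,0.3],255]
    - [[0,0,0],[0,0,0.4],255]
    - [[0,0,0],[0,0,0.5],255]
    - [[0,0,0],[0,0,0.6],255]
    - [[0,0,0],[0,0,0.65],255]
    - [[0,0,0],[0,0,0.65],255]

```text
time: 44.85
position: [0.5992, -0.0056, 0.1618]
ee_rot: [-2.128, -2.311, 0.0]
contact_force: [0.3, -1.5, -4.0]
width: 0.0143
grip_force: 59.5
```

Request:
arm_command:
  plan:
    - [[0,0,0],[0,0,0.05],255]
    - [[0,0,0],[0,0,0.1],255]
    - [[0,0,0],[0,0,0.15],255]
    - [[0,0,0],[0,0,0.2],255]
    - [[0,0,0],[0,0,0.2],255]
    - [[0,0,0],[0,0,0.2],255]
    - [[0,0,0],[0,0,0.2],255]
    - [[0,0,0],[0,0,0.2],255]

```text
time: 45.85
position: [0.5993, -0.0057, 0.1615]
ee_rot: [2.127, 2.311, 0.001]
contact_force: [-2.9, 1.0, 7.5]
width: 0.0144
grip_force: 60.9
```

Request:
arm_command:
  plan:
    - [[0,0,0],[0,0,-0.1],255]
    - [[0,0,0],[0,0,-0.1],150]
    - [[0,0,0],[0,0,-0.1],150]
    - [[0,0,0],[0,0,-0.1],150]
    - [[0,0,0],[0,0,-1],150]
    - [[0,0,0],[0,0,-3],150]
    - [[0,0,0],[0,0,-6],150]
    - [[0,0,0],[0,0,-9],150]

```text
time: 46.85
position: [0.5993, -0.0056, 0.2512]
ee_rot: [2.128, 2.311, 0.0]
contact_force: [-0.2, -0.4, -0.7]
width: 0.0352
grip_force: 0.0
```

```bash
python3 -c "
from h import *
im,P=snap('scene','s2.png'); s=r.get_state(); print(s['position'])
cv2.imwrite('pics/s2b.png',cv2.resize(im[160:290,130:330],(800,520)))
to(.5055,-.0133,.2,94.7)"
```

```text
[ 0.60183412 -0.00602616  0.25578389]
to 0.505 -0.013 0.200 a94.7: turn [  0.3   0.5 -90. ] shift [ 0.09 -9.71  5.49]
```

View pics/s2b.png

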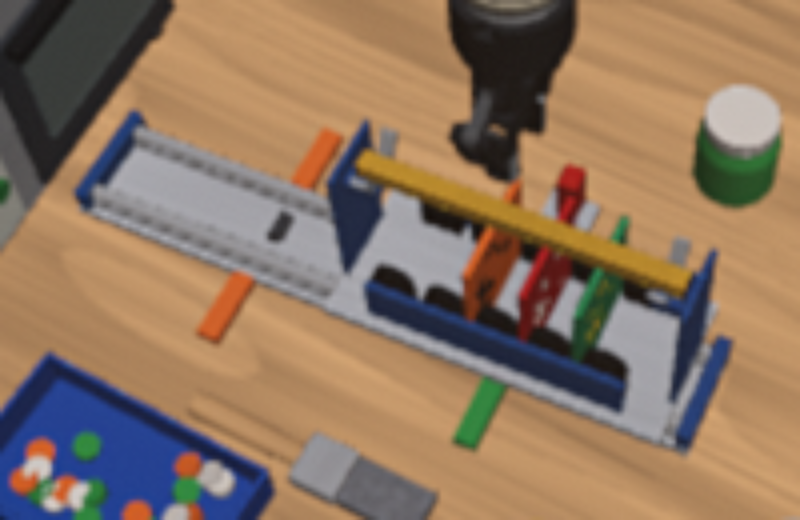

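The bar sits in both forks over the three upright plaques. I've now viewed 16 pictures, which is over the limit of 14, so from here I use numbers only. Next, the grip.

Request:
arm_command:
  plan:
    - [[0,0,-10.5],[0,-1,0],100]
    - [[0,0,-21],[0,-2.5,0],80]
    - [[0,0,-31.5],[0,-4,0],60]
    - [[0,0,-42],[0,-6,0],60]
    - [[0,0,-52.5],[0,-8,0],60]
    - [[0,0,-63],[0,-9.5,0],60]
    - [[0,0,-73.5],[0.1,-9.7,0],60]
    - [[0,0,-84],[0.1,-9.7,1],60]

```text
time: 47.9
position: [0.5029, -0.0128, 0.2409]
ee_rot: [0.025, 3.138, -0.001]
contact_force: [0.1, -0.2, 0.4]
width: 0.0653
grip_force: 0.0
```

Request:
arm_command:
  plan:
    - [[0,0,-6],[0,0,1],60]
    - [[0,0,-6],[0,0,4],60]
    - [[0,0,-6],[0,0,4],60]
    - [[0,0,-6],[0,0,4],60]
    - [[0,0,-6],[0,0,4],60]
    - [[0,0,-6],[0,0,4],60]
    - [[0,0,-6],[0,0,4],60]
    - [[0,0,-6],[0,0,4],60]

```text
time: 48.9
position: [0.5025, -0.0126, 0.2]
ee_rot: [-0.13, 3.139, -0.0]
contact_force: [0.2, 0.6, 0.7]
width: 0.0648
grip_force: 0.0
```

```bash
python3 -c "
from h import *
im,P=snap('wrist','w13.png'); s=r.get_state(); print(s['position'],s['width'])
hsv=cv2.cvtColor(im,cv2.COLOR_BGR2HSV)
m=cv2.inRange(hsv,(0,150,130),(6,255,255))|cv2.inRange(hsv,(174,150,130),(180,255,255))
n,l,st,c=cv2.connectedComponentsWithStats(m)
for i in range(1,n):
  if st[i,4]>60: print(st[i],c[i],onz(P,*c[i],.091,True))
to(.505,-.0135,.058,94.7)"
```

```text
[ 0.50246335 -0.01265006  0.1999332 ] 0.06554256240697842
[251 176  18  22 383] [259.69451697 186.32114883] [ 0.50350771 -0.01420396  0.091     ]
[282 268   8  48 318] [285.68238994 291.42767296] [0.61554948 0.0222742  0.091     ]
to 0.505 -0.013 0.058 a94.7: turn [-0.  0.  0.] shift [-0.24 -0.1  14.19]
```

Request:
arm_command:
  plan:
    - [[0,0,0],[0,-0.13,3],60]
    - [[0,0,0],[0,-0.13,7],60]
    - [[0,0,0],[0,-0.13,11],60]
    - [[0,0,0],[0,-0.13,13.5],60]
    - [[0,0,0],[0,-0.13,14.1],255]
    - [[0,0,0],[0,-0.13,14.1],255]
    - [[0,0,0],[0,-0.13,14.1],255]
    - [[0,0,0],[0,-0.13,14.1],255]

```text
time: 49.95
position: [0.5032, -0.014, 0.0598]
ee_rot: [-0.13, 3.137, -0.001]
contact_force: [-0.3, 0.6, 0.7]
width: 0.017
grip_force: 59.8
```

Request:
arm_command:
  plan:
    - [[0,0,0],[0,0,0],255]
    - [[0,0,0],[0,-0.2,0],255]
    - [[0,0,0],[0,-0.4,0],255]
    - [[0,0,0],[0,-0.6,0],255]
    - [[0,0,0],[0,-0.8,0],255]
    - [[0,0,0],[0,-1,0],255]
    - [[0,0,0],[0,-1.2,0],255]
    - [[0,0,0],[0,-1.4,0],255]

```text
time: 50.95
position: [0.5043, -0.0268, 0.0598]
ee_rot: [-0.13, 3.137, 0.001]
contact_force: [0.7, 2.2, 6.7]
width: 0.0171
grip_force: 61.0
```

Request:
arm_command:
  plan:
    - [[0,0,0],[0,-0.5,0],255]
    - [[0,0,0],[0,-1.5,0],255]
    - [[0,0,0],[0,-2.8,0],255]
    - [[0,0,0],[0,-4.1,0],255]
    - [[0,0,0],[0,-5.4,0],255]
    - [[0,0,0],[0,-6.7,0],255]
    - [[0,0,0],[0,-8,0],255]
    - [[0,0,0],[0,-9,0],255]

```text
time: 51.95
position: [0.5118, -0.1181, 0.0598]
ee_rot: [-0.129, 3.137, -0.001]
contact_force: [0.3, 2.0, 5.8]
width: 0.0167
grip_force: 61.0
```

Request:
arm_command:
  plan:
    - [[0,0,0],[0,-1.3,0],255]
    - [[0,0,0],[0,-2.6,0],255]
    - [[0,0,0],[0,-3.9,0],255]
    - [[0,0,0],[0,-5.2,0],255]
    - [[0,0,0],[0,-6.5,0],255]
    - [[0,0,0],[0,-7.6,0],255]
    - [[0,0,0],[0,-8.3,0],255]
    - [[0,0,0],[0,-8.6,0],255]

```text
time: 52.95
position: [0.5189, -0.2039, 0.0598]
ee_rot: [-0.129, 3.137, -0.001]
contact_force: [0.5, 1.8, 5.8]
width: 0.0171
grip_force: 60.9
```

Request:
arm_command:
  plan:
    - [[0,0,0],[0,-0.5,0],255]
    - [[0,0,0],[0,-1,0],255]
    - [[0,0,0],[0,-1.3,0],255]
    - [[0,0,0],[0,-1.6,0],255]
    - [[0,0,0],[0,-1.9,0],255]
    - [[0,0,0],[0,-2.2,0],255]
    - [[0,0,0],[0,-2.4,0],255]
    - [[0,0,0],[0,-2.6,0],255]

```text
time: 53.95
position: [0.5206, -0.2255, 0.0598]
ee_rot: [-0.131, 3.139, 0.006]
contact_force: [0.6, 6.7, 5.7]
width: 0.0171
grip_force: 61.0
```

Request:
arm_command:
  plan:
    - [[0,0,0],[0,-0.1,0],255]
    - [[0,0,0],[0,-0.2,0],255]
    - [[0,0,0],[0,-0.3,0],255]
    - [[0,0,0],[0,-0.4,0],255]
    - [[0,0,0],[0,-0.5,0],255]
    - [[0,0,0],[0,-0.55,0],255]
    - [[0,0,0],[0,-0.6,0],255]
    - [[0,0,0],[0,-0.6,0],255]

```text
time: 54.95
position: [0.5212, -0.2324, 0.0598]
ee_rot: [-0.129, 3.138, 0.005]
contact_force: [1.9, 10.7, 7.7]
width: 0.0175
grip_force: 61.1
```

Request:
arm_command:
  plan:
    - [[0,0,0],[0,-0.1,0],255]
    - [[0,0,0],[0,-0.2,0],255]
    - [[0,0,0],[0,-0.3,0],255]
    - [[0,0,0],[0,-0.4,0],255]
    - [[0,0,0],[0,-0.5,0],255]
    - [[0,0,0],[0,-0.5,0],255]
    - [[0,0,0],[0,-0.5,0],255]
    - [[0,0,0],[0,-0.5,0],255]

```text
time: 55.95
position: [0.5211, -0.2324, 0.0598]
ee_rot: [0.128, -3.138, -0.017]
contact_force: [4.5, 22.6, 11.4]
width: 0.0174
grip_force: 61.6
```

Request:
arm_command:
  plan:
    - [[0,0,0],[0,0.3,0],255]
    - [[0,0,0],[0,0.5,0],60]
    - [[0,0,0],[0,0.5,0],60]
    - [[0,0,0],[0,0.5,0],60]
    - [[0,0,0],[0,0.5,-3],60]
    - [[0,0,0],[0,0.5,-8],60]
    - [[0,0,0],[0,0.5,-13],60]
    - [[0,0,0],[0,0.5,-18],60]

```text
time: 56.95
position: [0.5204, -0.2358, 0.2402]
ee_rot: [0.128, -3.139, 0.0]
contact_force: [0.4, -0.1, 0.4]
width: 0.0648
grip_force: 0.0
```

Request:
arm_command:
  plan:
    - [[0,0,0],[2,0,0],60]
    - [[0,0,0],[5,0,0],60]
    - [[0,0,0],[7,0,0],60]
    - [[0,0,0],[8,0,0],60]
    - [[0,0,0],[8,0,0],60]
    - [[0,0,0],[8,0,0],60]
    - [[0,0,0],[8,0,0],60]
    - [[0,0,0],[8,0,0],60]

```text
time: 57.95
position: [0.4415, -0.2417, 0.2387]
ee_rot: [-0.131, 3.139, -0.0]
contact_force: [0.1, 0.1, -0.1]
width: 0.0653
grip_force: 0.0
```

```bash
python3 -c "
from h import *
im,P=snap('wrist','w14.png'); s=r.get_state(); print(s['position'],s['contact_force'])
hsv=cv2.cvtColor(im,cv2.COLOR_BGR2HSV)
def bl(n,ms,z):
  N,l,st,c=cv2.connectedComponentsWithStats(ms)
  for i in range(1,N):
    if st[i,4]>60: print(n,st[i],onz(P,*c[i],z,True))
bl('red',cv2.inRange(hsv,(0,150,130),(6,255,255))|cv2.inRange(hsv,(174,150,130),(180,255,255)),.091)
bl('grn',cv2.inRange(hsv,(65,120,60),(85,255,255)),.145)
im,P=snap('top','t4.png'); hsv=cv2.cvtColor(im,cv2.COLOR_BGR2HSV)
m=cv2.inRange(hsv,(20,110,80),(32,255,255)); m[:130]=0;m[260:]=0
for c in cv2.findContours(m,cv2.RETR_EXTERNAL,cv2.CHAIN_APPROX_NONE)[0]:
  if cv2.contourArea(c)<40: continue
  q=[onz(P,*k,.173)[:2] for k in cv2.boxPoints(cv2.minAreaRect(c))]; i=max(range(4),key=lambda i:np.linalg.norm(q[i]-q[i-1])); d=q[i]-q[i-1]
  print('bar',np.mean(q,0),np.linalg.norm(d),np.degrees(np.arctan2(d[1],d[0]))%180)
print('expect bed',np.array([.599,-.0055])-.219*np.array([-.0815,.9967]))
"
```

```text
[ 0.44145327 -0.24169416  0.238703  ] [-0.49311088  0.394717   -1.06660849]
red [  9   0  19  17 213] [ 0.24502931 -0.56173936  0.091     ]
red [ 109    8   27   74 1010] [ 0.31183846 -0.39763418  0.091     ]
red [256 238  14  16 209] [ 0.52130073 -0.23363134  0.091     ]
grn [457 126  41  47 767] [ 0.37529524 -0.03731551  0.145     ]
grn [400 209  15  36 333] [ 0.46626748 -0.09939738  0.145     ]
grn [313 280  13  51 256] [ 0.56338292 -0.17161784  0.145     ]
bar [0.49545872 0.55519448] 0.037314205832241744 4.4015526805648335
bar [ 0.61674275 -0.22158459] 0.2493796953938103 94.55733721684993
expect bed [ 0.6168485 -0.2237773]
```

```bash
python3 -c "
from h import *
print(r.sign_off())"
```

```text
the job is handed in; nothing more can be done
None
```

The job is handed in after 58 s of robot time: the carrier was pushed against the load stop first, then the three plaques and the keeper bar went in, and it is now against the oven-dock stop with the bar measured in place. I viewed 16 pictures against the limit of 14, so the final check was by measurement only.

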